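# Set up the recipe stand for the next batch

## Robot

A 6-joint arm with a two-finger parallel gripper is mounted at the origin on the work surface. World frame = base frame: x ahead of the robot, y to its left, z up, the work surface at z = 0. Lengths are in m, angles in degrees, forces in N, time in s.
With the tool pointing down it reaches from about 0.3 to 0.75 m from the base axis. Payload 8.5 kg.
Tool frame: the origin (TCP) lies midway between the tips of the shut fingers; the grasp point (between the pads) lies behind it (grasp_offset is the z of the grasp point in the tool frame, in m); z points along the fingers, y is the direction in which the jaws open and shut (so a half turn about z gives the same grasp; the last joint's range is limited). The gripper opens to 85 mm and grips with 20 to 120 N. Pads are 22 mm wide; open, the fingers measure 114 mm over their backs; the gripper's body (76 mm by 85 mm) begins 54 mm behind the grasp point. The pads swing forward as they close: fully open they stand 13 mm farther back than shut.
Start: joints at [64.555, 21.807, 74.336, -0, 83.858, -12.336], TCP at [0.125, 0.536, 0.231] pointing down, gripper open.
Joint ranges: [-178.18, 178.18], [-50.72, 133.34], [12.68, 142.11], [-81.47, 261.47], [9.98, 163.14], [-165.26, 165.26]. Speed limits (degrees/s): [136.94, 136.94, 180, 180, 180, 180].

## Interface

Orientations are given as a 3x3 rotation matrix whose columns are the frame's x, y, z axes.
In Python, from rig import * gives the robot as it stands.
- The arm moves only by the shell command python3 -m pendant 'ROWS' [FORCE]. ROWS is JSON, one flat list of numbers, 7 for each row, row after row: the finger opening in mm, from 0 to 85.4, then the shift along the tool's x, y, z in units of 50 mm (1.0 is 50 mm), then the turn, a rotation vector about the tool's x, y, z in units of 8 degrees (1.0 is 8 degrees). In form: [hand, dx, dy, dz, wx, wy, wz, hand, dx, dy, dz, wx, wy, wz, ...]. A call has 1 to 12 rows; each row shifts and turns the commanded pose from where the row before left it, along the tool's axes as they then stand; what a row does not reach is not made up. A row lasts 1/10 s, in which the tool goes at most 50 mm and 8.59 degrees, less where a joint would pass 70% of its speed; a pose out of reach is approached as far as the arm can. A call is refused whole if a number of a shift passes 1 or a number of a turn 1, either way. A call with a gripper value outside its range is refused whole. The fingers move at their own pace and stop on an object; FORCE is the grip in N (left out, the last holds). Time passes only in rows, so rows that do not move let the fingers close. It gives the time, the measured TCP pose, the force and the opening at its end, in the units of the state.
- observe(): the state, without advancing time (a new reading comes with each control period).
- get_image(name): name is "scene" or "top" or "wrist"; returns a dict with "frame" (384x512x3 uint8, red, green, blue), "depth" (384x512 float32, m along the optical axis (not along the pixel's ray), 0 where there is no reading), "K" (3x3 intrinsics, pixels), "rvec" (rotation vector, rad) and "tvec" (3), from world to camera coordinates, as OpenCV has them. Camera axes: x right, y down, z forward; pixel columns grow to the right and rows downward; lengths in m; the calibration is good to about 2 mm. A picture is of the moment at which its call begins.
- close_job(): hands the job in, once; it reports no verdict.
The state is a dict: "time_s": time; "q": joint angles; "qvel": joint speeds; "joint_efforts": joint torques, N m; "position": TCP position; "tool_rot": TCP orientation; "ft_force": force on the tool from outside, world axes, zero at the start; "wrist_torque": the same for the moment, N m; "grip_width": finger opening in m.
Only numpy, scipy, OpenCV 4.12 (cv2) and the standard library are available. Lean on these libraries where they do the work, as an engineer would, in place of code of your own. Each camera call takes 0.05 s, during which the arm holds its last target.

## Task

The recipe stand has been left face down in the draining rack: fold its kickstand out all the way, then stand it upright on the kickstand on the cork mat, with the kickstand foot on the mat too. Then slide the green recipe card down into its pocket until it sits fully on the bottom ledge, and let go. Leave the blue card and the other kitchen things where they are.

Things in the scene. Friction and masses are not known exactly. Their poses are not given: they have to be found in the camera images.
- stand: Dark wooden recipe stand, loose, 0.25 kg: board 96 mm wide, 120 tall, 12 thick. Origin: middle of the bottom edge of its back face; z up the board, x out of its front, y across. Fully open, it stands leaning 23 degrees to its back, on the origin edge and on the leg's tip 80 mm behind. At first it leans front down in the rack, z 28 degrees from vertical, away from the robot, bottom edge 45 mm up.
- pocket (a point): Mouth centre of the card pocket on the stand's front, at stand x = 17.5, z = 95 mm; axes as the stand's. Inside 68 mm wide (y) and 11 mm deep (x), open at the top; 87 mm below the mouth (stand z = 8 mm) is the ledge the card sits on. Brass flares reach 11 mm above the mouth. The pocket spans stand x 12 to 29 mm, its front lips only |y| above 22 mm; between them an open window.
- handle (a point): Middle of the stand's neck, at stand x = 6, y = 0, z = 150 mm: pinch it here across its 36 mm width (y). The neck is 12 mm thick and reaches from the board's top at z = 120 to z = 171 mm. Axes as the stand's.
- leg (a joint): Kickstand, rad: 0 = flat on the board's back, 0.8 = fully out, at its stop, where the weight holds it. Aluminium strip 18 mm wide, 10 thick, hinged about the stand's y axis at stand x = -5, z = 105 mm; the foot end, near the bottom edge when folded, swings out backwards (stand -x). A stiff hinge (0.04 N m, about 0.5 N at the foot) stays where it is left. Starts at 0 to 0.12.
- leg_foot (a point): Centre of the kickstand's red foot, a block 20 mm wide (y), 22 mm along the leg, 26 mm thick, proud of the strip on the outer side: pinch it by its sides. It lies 89 mm from the hinge axis along the leg and 8 mm outwards; the leg's tip is 11 mm further. Axes turn with the leg, as the stand's when folded.
- rack: Aluminium draining rack, fixed. Two sloping slats carry the stand's front at |y| 37 to 47 mm, two toes with an upturned end (5 mm high) its bottom edge; the middle below the kickstand foot is free. Origin on the table below the stand's bottom edge; x horizontal, the way the stand leans. Reaches from x = -20 to 150 mm, |y| to 75 mm, 140 mm up.
- mat: Cork mat, fixed, 220 mm (x) by 200 mm (y), 4 mm thick; origin at the centre of its underside.
- card_block: Plywood block, fixed, 120 mm (x) by 100 mm (y) by 55 mm tall, origin at the centre of its underside, with two slots along y, at x = -30 and +30 mm, 11 mm by 68 mm, floor 10 mm above the table; each holds one card upright.
- green_card: The card to load: rigid green panel 64 mm wide (y), 8 mm thick (x), 160 mm tall (z), 60 g, with a picture of ring biscuits on both faces (either way round is right). Origin: centre of its bottom end. Starts upright in either slot of the block, its top 170 mm above the table. Seated in the pocket it reaches to stand z = 168 mm.
- blue_card: The other card, same size, blue, with plain round biscuits; in the other slot, to be left there.
- sprinkle_jar: Amber jar, 52 mm across, 85 mm tall, loose; origin at centre of its underside. Leave alone.
- cutter: Steel biscuit cutter ring, 60 mm across, 28 mm tall, loose; origin at centre of its underside. Leave alone.
- measuring_cup: Steel cup, 72 mm across, 70 mm tall, with a handle on its +y side, loose; origin at centre of its underside. Leave alone.
- rolling_pin: Wooden rolling pin, 60 mm across, 400 mm long with handles, along its x, loose; origin below its middle. Leave alone.
- mixing_bowl: Steel bowl, 180 mm across, 90 mm tall, loose; origin at centre of its underside. Leave alone.
- scraper: Spatula lying along its x, loose. Leave alone.
Things that resemble listed ones, but are neither listed nor needed, are in the scene too. What is shaped like the stand but pink is not meant.

How it is judged (in metres and radians):
On the way, in this order (a step that is already met when the one before it is completed fails the run):
1. the kickstand is folded out (joint above 0.68 rad of 0.8) (value of joint leg above 0.68 rad), for 0.2 s.
2. the stand stands by itself on the mat, leaning back on its open kickstand, let go and still (value of joint leg above 0.68 rad and angle between stand's own z axis and vertical between 0.3 and 0.52 rad and z of stand in the frame of mat between -0.002 and 0.012 m and x of stand in the frame of mat between -0.12 and 0.12 m and y of stand in the frame of mat between -0.09 and 0.09 m and x of leg_foot in the frame of mat between -0.12 and 0.12 m and y of leg_foot in the frame of mat between -0.11 and 0.11 m and height (world z) of leg_foot below 0.035 m and contact force between stand and the fingers below 0.3 N and linear speed of stand below 0.02 m/s), for 0.3 s.
At the end, for the whole second after the job is handed in: Kickstand open past 0.68 rad; stand at rest on the mat, leaning 0.30 to 0.52 rad, bottom edge and foot down on the mat (foot at most 10 mm past its edge); green card in the pocket within 5 mm of the ledge, 6 mm of centre and 0.10 rad of the board; both still and released (all of step 2 and z of green_card in the frame of stand between 0.003 and 0.013 m and y of green_card in the frame of stand between -0.006 and 0.006 m and x of green_card in the frame of stand between 0.011 and 0.024 m and angle between the z axis of green_card and the z axis of stand, either way round below 0.1 rad and linear speed of green_card below 0.02 m/s); the robot touches nothing.
It fails at once if the blue card is moved by more than 25 mm (distance of blue_card from where it was at the start of the episode above 0.025 m).
It fails at once if another kitchen thing (jar, cutter, cup, rolling pin, bowl, scraper) is moved by more than 30 mm (distance of any of sprinkle_jar, cutter, measuring_cup, rolling_pin, mixing_bowl, scraper from where it was at the start of the episode above 0.03 m).
It also fails if it takes over 69 s, if anything falls off the work surface, if the arm or the gripper's body presses on something with over 40 N, if the wrist force passes 120 N, or if a joint passes its speed limit or range.

## Working session

There is one attempt and no reset: what is moved stays moved. The work goes in short steps, Python scripts to look and compute and a shell command to move; the robot and the scene stay as the last step left them, time stands still between calls to the robot, and variables do not carry over. Pictures are saved under pics/ and viewed, and the job is handed in when it is done.

```bash
ls; mkdir -p pics; cat > h.py <<'E'
from rig import *
import numpy as np, cv2
def cam(n):
    d=get_image(n); R,_=cv2.Rodrigues(np.array(d['rvec'],float)); return d,R,np.array(d['tvec'],float).ravel()
def cloud(d,R,t):
    z=d['depth'].astype(float);K=np.array(d['K']);v,u=np.mgrid[:z.shape[0],:z.shape[1]]
    P=np.stack([(u-K[0,2])/K[0,0]*z,(v-K[1,2])/K[1,1]*z,z],-1)
    W=(P-t)@R; W[z==0]=np.nan
    return W
def save(d,n,s=1.5):
    im=cv2.resize(d['frame'][:,:,::-1],None,fx=s,fy=s,interpolation=cv2.INTER_CUBIC); cv2.imwrite('pics/'+n+'.png',im)
E
python3 - <<'E'
from h import *
s=observe();print(s)
for n in ['scene','top','wrist']:
    d,R,t=cam(n);save(d,n+'0');np.savez('/tmp/'+n+'0.npz',W=cloud(d,R,t),f=d['frame']);print(n,-R.T@t)
E
```

```text
pics
{'time_s': 0.0, 'q': array([ 6.45548167e+01,  2.18413524e+01,  7.43864601e+01,  7.01257606e-04,
        8.38598353e+01, -1.23336719e+01]), 'qvel': array([ 0.08606374,  0.05616935,  0.07373974,  0.00847043, -0.02685389,
        0.08372727]), 'joint_efforts': array([ 1.02076989e-03, -4.48457873e+01, -2.31274974e+01, -1.28283295e-04,
        4.70937928e-03, -3.61547634e-06]), 'position': array([0.12460869, 0.53537946, 0.23069835]), 'tool_rot': array([[-9.73929998e-01,  2.26847772e-01, -6.68238229e-04],
       [ 2.26848504e-01,  9.73929085e-01, -1.37612367e-03],
       [ 3.38646059e-04, -1.49183696e-03, -9.99998830e-01]]), 'ft_force': array([0.1330568 , 0.42082056, 0.95299672]), 'wrist_torque': array([ 0.01132037,  0.04215   , -0.04881731]), 'grip_width': 0.08539958282077205}
scene [1.72099113 0.22316605 1.08581949]
top [0.09149086 0.03325467 1.86713211]
wrist [0.05208885 0.55230798 0.37453965]
```

View pics/scene0.png

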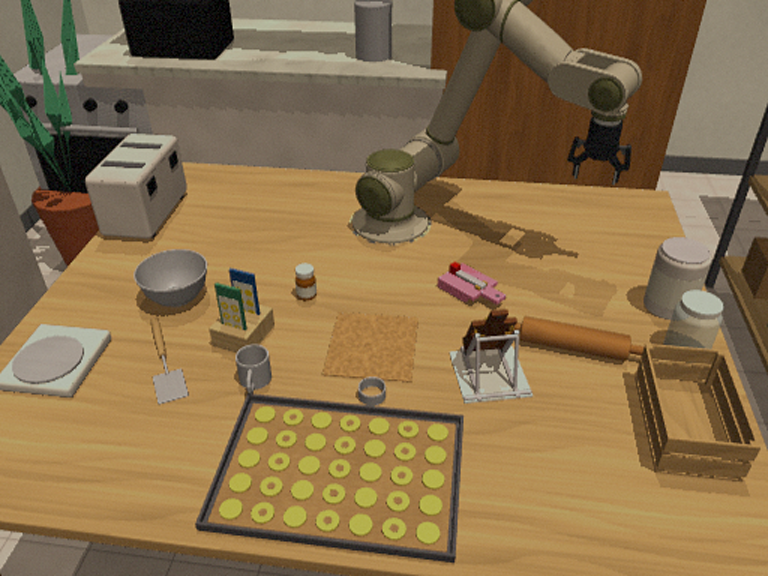

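View pics/top0.png

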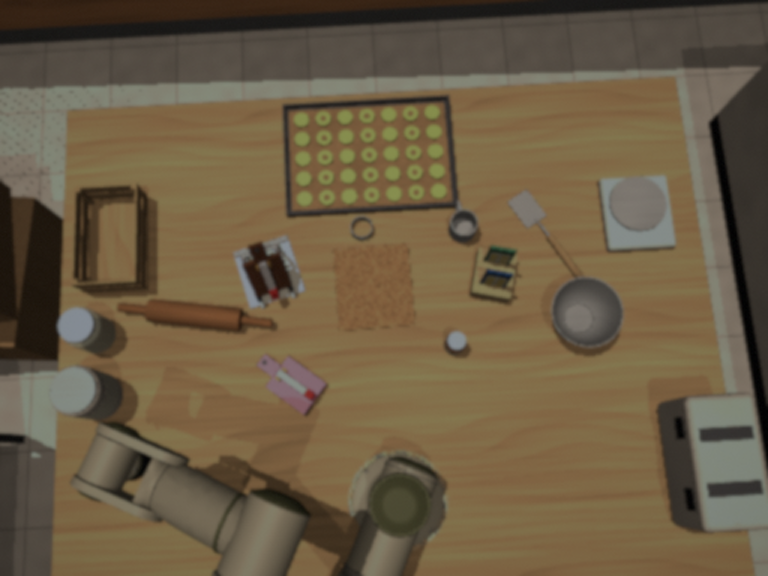

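View pics/wrist0.png

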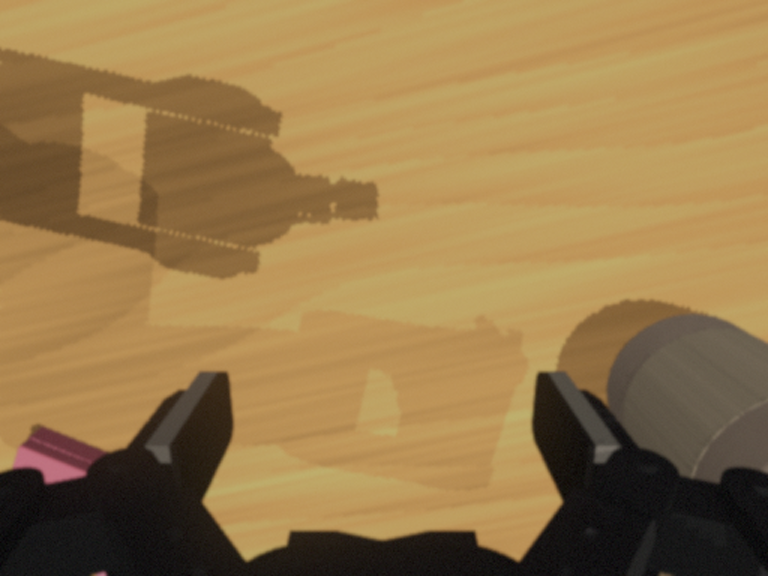

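```bash
python3 -c "
import rig;print([n for n in dir(rig) if n[0]!='_']);print(getattr(rig,'grasp_offset',None))"
```

```text
['MotionError', 'close_job', 'get_image', 'grasp_offset', 'observe']
-0.0187
```

The scene view shows the stand (dark) in the rack at about (490,340) and the green card in the near slot at about (232,310). In the top view the stand is at (268,270), the mat at (374,287) and the card block at (495,275). Next I measure these.

```bash
cat > m.py <<'E'
import numpy as np,cv2
T=np.load('/tmp/top0.npz');S=np.load('/tmp/scene0.npz')
for nm,D,boxes in [('top',T,{'rack':(145,150,215,215),'mat':(215,155,285,225),'block':(300,150,360,210)}),('scene',S,{'rack':(290,195,365,275),'mat':(205,200,290,260),'block':(130,170,195,240)})]:
    for k,(a,b,c,e) in boxes.items():
        im=D['f'][b:e,a:c,::-1]; cv2.imwrite(f'pics/c_{nm}_{k}.png',cv2.resize(im,None,fx=7,fy=7,interpolation=cv2.INTER_NEAREST))
def pr(D,us,vs,n):
    for v in vs:
        print(n,v,[tuple((D['W'][v,u]*1000).round().astype(int)) if np.isfinite(D['W'][v,u]).all() else None for u in us])
W=T['W']; print(W[100,250],W[300,200])
# mat: colour mask
for nm,D in (('top',T),('scene',S)):
    W=D['W'];f=D['f'].astype(int)
    def rep(n,m):
        P=W[m]; P=P[np.isfinite(P).all(1)]; print(nm,n,len(P),np.percentile(P,[2,50,98],axis=0).round(3).tolist())
    hsv=cv2.cvtColor(D['f'],cv2.COLOR_RGB2HSV)
    g=(hsv[...,0]>55)&(hsv[...,0]<95)&(hsv[...,1]>80)&(W[...,2]>.05)&(W[...,0]>.2)&(W[...,0]<.8)&(W[...,1]<0);rep('green',g)
    b=(hsv[...,0]>98)&(hsv[...,0]<125)&(hsv[...,1]>80)&(W[...,2]>.05)&(W[...,0]>.2)&(W[...,0]<.8)&(abs(W[...,1])<.5);rep('blue',b)
    r=((hsv[...,0]<6)|(hsv[...,0]>174))&(hsv[...,1]>170)&(hsv[...,2]>70)&(W[...,0]>.2)&(W[...,2]>.03);rep('red',r);print(np.argwhere(r)[:60:6].tolist())
E
python3 m.py
```

```text
[ 9.27259148e-01  8.39606693e-04 -6.39681229e-03] [ 0.13288421  0.23502665 -0.00036323]
top green 20 [[0.567, -0.308, 0.16], [0.573, -0.287, 0.165], [0.58, -0.265, 0.172]]
top blue 30 [[0.509, -0.296, 0.154], [0.515, -0.273, 0.168], [0.521, -0.247, 0.176]]
top red 27 [[0.261, 0.197, 0.045], [0.517, 0.274, 0.073], [0.531, 0.286, 0.091]]
[[193, 183], [195, 180], [196, 182], [262, 205], [263, 208]]
scene green 155 [[0.573, -0.313, 0.063], [0.584, -0.275, 0.155], [0.592, -0.255, 0.173]]
scene blue 146 [[0.513, -0.301, 0.062], [0.524, -0.26, 0.152], [0.532, -0.241, 0.172]]
scene red 39 [[0.263, 0.195, 0.034], [0.274, 0.206, 0.049], [0.283, 0.219, 0.06]]
[[175, 302], [176, 304], [177, 304], [178, 304], [179, 303], [180, 302], [181, 303]]
```

```bash
python3 - <<'E'
import cv2,numpy as np
a=[cv2.resize(cv2.imread(f'pics/c_{n}.png'),(390,290) ) for n in ['top_rack','scene_rack','top_mat','top_block']]
cv2.imwrite('pics/mont.png',np.vstack([np.hstack(a[:2]),np.hstack(a[2:])]))
E
```

```text
(no output)
```

View pics/mont.png

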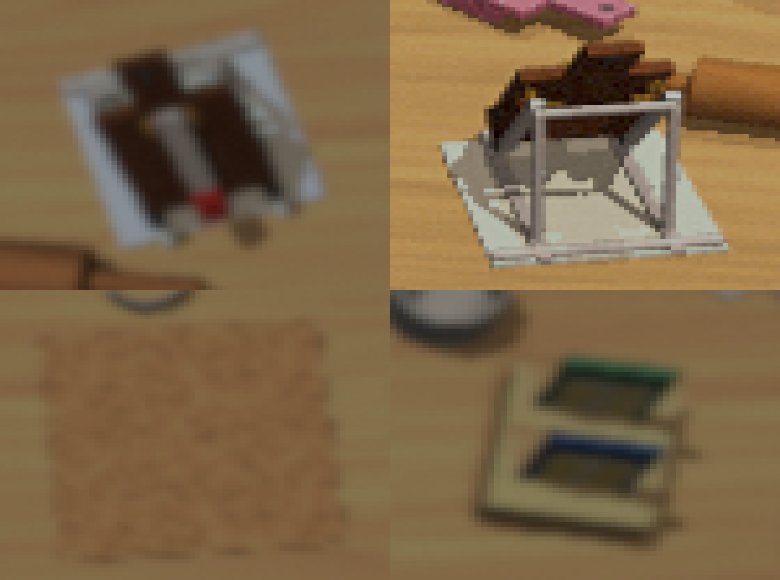

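```bash
python3 - <<'E'
import numpy as np,cv2
T=np.load('/tmp/top0.npz');W=T['W'];f=T['f'];h=cv2.cvtColor(f,cv2.COLOR_RGB2HSV)
m=np.zeros(f.shape[:2],bool);m[155:212,150:210]=1
print('rack region table-plate pts')
dark=m&(f.sum(2)<150)&(W[...,2]>.05)
P=W[dark];c=np.median(P,0);
for _ in range(4):
    u,s,vt=np.linalg.svd(P-P.mean(0));n=vt[2];n*=np.sign(n[2]);r=(P-P.mean(0))@n;P=P[abs(r)<max(.004,2*r.std())]
print(len(P),P.mean(0),n,np.degrees(np.arccos(n[2])),r.std())
hd=n.copy();
# lean: z 28 from vertical -> back normal (-x) tilts toward robot: elevation 28
zax=np.cross(np.cross(n,[0,0,1]),n);zax/=np.linalg.norm(zax)
print('zax',zax,'az of n',np.degrees(np.arctan2(n[1],n[0])))
q=(P-P.mean(0));yax=np.cross(zax,-n);print('yax',yax)
print(np.percentile(q@zax,[0,2,50,98,100]),np.percentile(q@yax,[0,2,50,98,100]))
# mat corners by colour
hs=h.astype(int);S=np.load('/tmp/scene0.npz')
for nm,D,roi in (('top',T,(155,225,215,285)),('scene',S,(200,260,205,290))):
    W=D['W'];z=W[...,2]
    mm=np.zeros(z.shape,bool);mm[roi[0]:roi[1],roi[2]:roi[3]]=1
    f=D['f'].astype(int)
    sat=cv2.cvtColor(D['f'],cv2.COLOR_RGB2HSV).astype(int)
    print(nm,f[190,250],f[225,250],f[165,232],sat[190,250],sat[225,250])
E
```

```text
rack region table-plate pts
441 [0.57018308 0.28995768 0.11441652] [-0.84481467 -0.24161014  0.47740205] 61.4841372573648 0.002812881045033637
zax [0.45899983 0.13127023 0.87868497] az of n -164.03990020074602
yax [-0.27496788  0.96145341  0.        ]
[-0.07379896 -0.06980633 -0.00473318  0.08854348  0.09363319] [-0.04416399 -0.04264628 -0.00501126  0.04342786  0.04569243]
top [122  89  58] [131 105  70] [123  94  62] [ 15 134 122] [ 17 119 131]
scene [184 152  92] [169 120  69] [178 138  84] [ 20 128 184] [ 15 151 169]
```

```bash
cat > geo.py <<'E'
from h import *
from scipy.spatial.transform import Rotation as Ro
def unit(v): v=np.array(v,float);return v/np.linalg.norm(v)
def down_tilt(az,el):
    # tool pointing el deg below horizontal toward azimuth az; tool y horizontal (left)
    a,e=np.radians(az),np.radians(el)
    z=np.array([np.cos(e)*np.cos(a),np.cos(e)*np.sin(a),-np.sin(e)]);y=np.array([-np.sin(a),np.cos(a),0.]);return np.c_[np.cross(y,z),y,z]
def stand(az,lean,o):
    # lean>0: z leans toward +x(front) ; az = heading of front
    a,l=np.radians(az),np.radians(lean);h=np.array([np.cos(a),np.sin(a),0]);u=np.array([0,0,1.])
    z=np.sin(l)*h+np.cos(l)*u;x=np.cos(l)*h-np.sin(l)*u;return np.c_[x,np.cross(z,x),z],np.array(o,float)
def foot(th): return np.array([-5-89*np.sin(th)-8*np.cos(th),0,105-89*np.cos(th)+8*np.sin(th)])/1000
def plan(tgts,hand,p=None,R=None):
    s=observe() if p is None else None
    if p is None:p,R=s['position'],s['tool_rot']
    p=np.array(p);R=np.array(R)
    # tgts: list of (R,p,n)
    for Rt,pt,n in tgts:
        rv=Ro.from_matrix(R.T@Rt).as_rotvec();
        if n is None: n=int(np.ceil(max(np.linalg.norm(pt-p)/.045,np.degrees(np.linalg.norm(rv))/7.5)))
        R0,p0=R,p;out=[]
        for k in range(1,n+1):
            Rk=R0@Ro.from_rotvec(rv*k/n).as_matrix();pk=p0+(pt-p0)*k/n
            d=R.T@(pk-p)/.05;w=np.degrees(Ro.from_matrix(R.T@Rk).as_rotvec())/8
            r=np.r_[d,w].round(2);out.append(','.join('%g'%x for x in [hand,*r]))
            p=p+R@r[:3]*.05;R=R@Ro.from_rotvec(np.radians(r[3:]*8)).as_matrix()
        print('n',n,'end',p.round(4));print('\n'.join(x+',' for x in out))
E
python3 - <<'E'
from geo import *
d,R,t=cam('wrist');print('wristR',R.round(3), d['K'])
s=observe();print('cam in tool',s['tool_rot'].T@(-R.T@t-s['position']), 'axis in tool',s['tool_rot'].T@R[2])
T=np.load('/tmp/top0.npz');W=T['W']
c=[]
for x,y in [(40,45),(325,32),(345,250),(60,268)]:
    u=215+x*70/390;v=155+y*70/290;c.append(W[int(v),int(u)]);
c=np.array(c);print(c.round(3),c.mean(0))
for u,v in [(80,204),(97,208),(160,210),(180,215),(182,216)]: print(u,v,W[v,u].round(3))
E
```

```text
wristR [[ 0.227  0.974 -0.001]
 [ 0.931 -0.217  0.295]
 [ 0.287 -0.068 -0.955]] [[343.41078282   0.         254.57836412]
 [  0.         343.41078282 186.90090489]
 [  0.           0.           1.        ]]
cam in tool [ 0.07454368 -0.00021966 -0.14366711] axis in tool [-2.95280323e-01  1.40784658e-04  9.55410651e-01]
[[ 0.655  0.128 -0.002]
 [ 0.654 -0.075  0.002]
 [ 0.439 -0.072  0.002]
 [ 0.435  0.127  0.001]] [0.54579508 0.02701349 0.00082412]
80 204 [0.521 0.677 0.037]
97 208 [0.496 0.605 0.059]
160 210 [0.478 0.371 0.04 ]
180 215 [0.454 0.295 0.042]
182 216 [0.457 0.293 0.   ]
```

```bash
python3 - <<'E'
from geo import *
Rs,o=stand(16,28,[.534,.2796,.045])
f=o+Rs@foot(0.05);print('foot',f)
Rt=down_tilt(16,38);g=f+.009*Rt[:,2]
print(g-.09*Rt[:,2])
plan([(Rt,g-.09*Rt[:,2],None)],50)
E
```

```text
foot [0.52665068 0.27749262 0.06776512]
[0.46529443 0.25989899 0.1176337 ]
n 11 end [0.4653 0.2597 0.1176]
50,-0.72,-0.35,0.21,-0.15,-0.58,-0.31,
50,-0.68,-0.38,0.25,-0.15,-0.58,-0.3,
50,-0.64,-0.42,0.3,-0.15,-0.57,-0.31,
50,-0.6,-0.45,0.34,-0.15,-0.58,-0.31,
50,-0.55,-0.48,0.38,-0.15,-0.58,-0.31,
50,-0.5,-0.51,0.41,-0.15,-0.58,-0.3,
50,-0.44,-0.54,0.44,-0.15,-0.58,-0.31,
50,-0.38,-0.57,0.45,-0.15,-0.58,-0.31,
50,-0.31,-0.59,0.48,-0.15,-0.57,-0.3,
50,-0.25,-0.62,0.48,-0.16,-0.58,-0.31,
50,-0.19,-0.64,0.49,-0.15,-0.58,-0.31,
```

```bash
python3 -m pendant '[50,-0.72,-0.35,0.21,-0.15,-0.58,-0.31,50,-0.68,-0.38,0.25,-0.15,-0.58,-0.3,50,-0.64,-0.42,0.3,-0.15,-0.57,-0.31,50,-0.6,-0.45,0.34,-0.15,-0.58,-0.31,50,-0.55,-0.48,0.38,-0.15,-0.58,-0.31,50,-0.5,-0.51,0.41,-0.15,-0.58,-0.3]'; python3 -c "
from geo import *
s=observe();print(s['q'].round(1))"
```

```text
time_s: 0.8
position: [0.3114, 0.3846, 0.1695]
tool_rot: [[-0.878, -0.051, 0.476], [-0.017, 0.997, 0.076], [-0.478, 0.059, -0.876]]
ft_force: [2.2, 0.1, 1.0]
grip_width: 0.0498
[ 46.   14.3 103.7 -26.   41.3 -29.5]
```

```bash
python3 -m pendant '[50,-0.44,-0.54,0.44,-0.15,-0.58,-0.31,50,-0.38,-0.57,0.45,-0.15,-0.58,-0.31,50,-0.31,-0.59,0.48,-0.15,-0.57,-0.3,50,-0.25,-0.62,0.48,-0.16,-0.58,-0.31,50,-0.19,-0.64,0.49,-0.15,-0.58,-0.31,50,0,0,0,0,0,0]'; python3 - <<'E'
from geo import *
s=observe();print(s['q'].round(1))
d,R,t=cam('wrist');save(d,'w1');np.savez('/tmp/w1.npz',W=cloud(d,R,t),f=d['frame'])
E
```

```text
time_s: 1.4
position: [0.4414, 0.291, 0.1555]
tool_rot: [[-0.673, -0.198, 0.713], [-0.135, 0.98, 0.146], [-0.727, 0.002, -0.686]]
ft_force: [0.3, 0.2, 1.0]
grip_width: 0.0502
[ 25.5  16.5 115.9 -80.5  10.3   0.2]
```

View pics/w1.png

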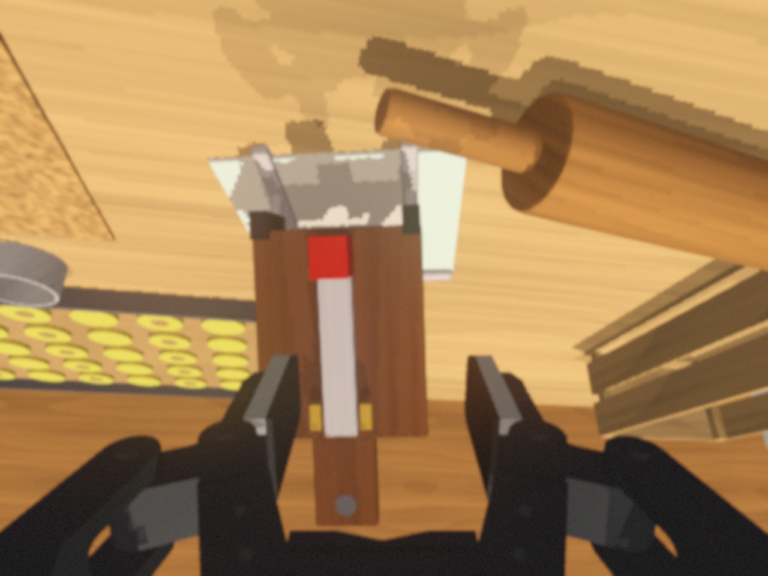

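The wrist view shows the stand's back squarely: red foot at (330,257), neck with hole at (346,505). Wrist joint 5 reached its range limit, so I'll use a steeper tool. Next I refine the stand pose.

```bash
cat > fit.py <<'E'
from geo import *
import sys
from scipy.optimize import least_squares
D=np.load(sys.argv[1]);W=D['W'];f=D['f'];h=cv2.cvtColor(f,cv2.COLOR_RGB2HSV).astype(int)
fi=f.astype(int)
box=np.zeros(W.shape[:2],bool);box[140:360,160:290]=1
Rs,o=stand(16,28,[.534,.2796,.045])
L=(W-o)@Rs
near=(abs(L[...,0])<.012)&(abs(L[...,1])<.06)&(L[...,2]>-.02)&(L[...,2]<.19)
wood=box&near&(fi[...,0]-fi[...,2]>20)&(h[...,1]>90)&(h[...,2]<150)
P=W[wood];
for _ in range(5):
    c=P.mean(0);u,s,vt=np.linalg.svd(P-c,full_matrices=False);n=vt[2]*np.sign(vt[2][2]);r=(P-c)@n;P=P[abs(r)<max(.003,2*r.std())]
print(len(P),c,'lean',90-np.degrees(np.arccos(n[2]))-0,'az',np.degrees(np.arctan2(-n[1],-n[0])),r.std())
L=(P-o)@Rs
b=L[L[:,2]<.11];print('board y',np.percentile(b[:,1],[1,50,99]),'z min',np.percentile(L[:,2],[.5,1,99.5]))
k=L[L[:,2]>.13];print('neck y',np.percentile(k[:,1],[2,98]) if len(k) else None)
for z0 in (.02,.05,.08,.1,.14,.16):
    q=L[abs(L[:,2]-z0)<.006]
    if len(q): print(z0,q[:,0].mean().round(4),q[:,1].min().round(4),q[:,1].max().round(4))
red=box&((h[...,0]<6)|(h[...,0]>174))&(h[...,1]>180)&(h[...,2]>120)
Q=W[red];LQ=(Q-o)@Rs;print('red',np.percentile(Q,[3,50,97],axis=0).round(4).tolist());print(np.percentile(LQ,[3,50,97],axis=0).round(4).tolist())
E
python3 fit.py /tmp/w1.npz
```

```text
12446 [0.56598547 0.29666858 0.10810468] lean 28.382526742231548 az 15.27928689078763 0.0006996364196005231
board y [-0.04310787  0.01779778  0.0489172 ] z min [0.00267387 0.00325494 0.17079985]
neck y [-0.01500758  0.01955259]
0.02 0.0013 -0.0436 0.0497
0.05 0.0015 -0.0451 0.0495
0.08 0.0018 -0.044 0.0493
0.1 0.0019 -0.0215 0.0501
0.14 0.0021 -0.0156 0.0201
0.16 0.0022 -0.0158 0.0201
red [[nan, nan, nan], [nan, nan, nan], [nan, nan, nan]]
[[nan, nan, nan], [nan, nan, nan], [nan, nan, nan]]
```

```bash
python3 - <<'E'
from geo import *
Rs,o=stand(16,28,[.534,.2796,.045]); o2=o+Rs@[.0015,.0026,.0005]
print(o2)
Rs,o=stand(15.3,28.2,o2)
D=np.load('/tmp/w1.npz');W=D['W'];h=cv2.cvtColor(D['f'],cv2.COLOR_RGB2HSV).astype(int)
box=np.zeros(W.shape[:2],bool);box[140:360,160:290]=1
red=box&((h[...,0]<6)|(h[...,0]>174))&(h[...,1]>180)&(h[...,2]>100)&np.isfinite(W[...,0])
L=(W[red]-o)@Rs;print(np.percentile(L,[3,50,97],axis=0).round(4).tolist())
leg=box&(h[...,1]<40)&(h[...,2]>120)&np.isfinite(W[...,0]);L=(W[leg]-o)@Rs;L=L[(abs(L[:,1])<.015)&(L[:,2]>.03)&(L[:,2]<.11)]
p=np.polyfit(L[:,2],L[:,0],1);print('leg slope',p,L[:,1].min(),L[:,1].max())
# leg angle theta = slope
th=np.arctan(p[0]);print('theta',th)
s=observe();print(s['q'].round(1),s['position'])
f=o+Rs@foot(th);print('foot',f)
Rt=down_tilt(15.3,55);g=f+.007*Rt[:,2]+Rt[:,0]*.003
print('grasp',g)
plan([(Rt,g-.06*Rt[:,2],None),(Rt,g,3)],36)
E
```

```text
[0.5347821  0.28252904 0.04473727]
[[-0.0323, -0.0089, 0.0083], [-0.0309, 0.0012, 0.018], [-0.0211, 0.0103, 0.0279]]
leg slope [ 0.18607747 -0.03073133] -0.00811812991440349 0.00934594650821413
theta 0.1839733742804677
[ 25.7  16.5 116.  -80.4  10.3  -0. ] [0.44030936 0.29181054 0.15538779]
foot [0.51865015 0.27811584 0.07522471]
grasp [0.52015252 0.27852684 0.06776992]
n 2 end [0.4872 0.2695 0.117 ]
36,-0,-0.31,0.56,-0.15,0.73,-0.17,
36,-0.06,-0.33,0.56,-0.15,0.72,-0.17,
n 3 end [0.5201 0.2785 0.0675]
36,0,0,0.4,0,0,-0,
36,0,0,0.4,0,0,-0,
36,0.01,0,0.4,0,0,-0,
```

```bash
python3 - <<'E'
from geo import *
Rs,o=stand(15.3,28.2,[.5348,.2825,.0447])
f=o+Rs@foot(.056);print('foot',f)
Rt=down_tilt(15.3,55);g=f+.007*Rt[:,2]+Rt[:,0]*.003
print('grasp',g)
plan([(Rt,g-.06*Rt[:,2],3),(Rt,g,3)],36)
E
```

```text
foot [0.52708578 0.28038963 0.06780962]
grasp [0.52858815 0.28080063 0.06035483]
n 3 end [0.4955 0.2715 0.1096]
36,-0.01,-0.21,0.45,-0.1,0.48,-0.11,
36,-0.03,-0.21,0.45,-0.1,0.49,-0.12,
36,-0.06,-0.22,0.44,-0.1,0.48,-0.11,
n 3 end [0.5287 0.2806 0.0605]
36,0,0,0.4,0,0,-0,
36,0,0,0.4,0,0,-0,
36,0,0,0.4,0,0,-0,
```

```bash
python3 -m pendant '[36,-0.01,-0.21,0.45,-0.1,0.48,-0.11,36,-0.03,-0.21,0.45,-0.1,0.49,-0.12,36,-0.06,-0.22,0.44,-0.1,0.48,-0.11,36,0,0,0,0,0,0,36,0,0,0,0,0,0]';python3 - <<'E'
from geo import *
s=observe();print(s['q'].round(1))
d,R,t=cam('wrist');save(d,'w2');np.savez('/tmp/w2.npz',W=cloud(d,R,t),f=d['frame'])
Rs,o=stand(15.3,28.2,[.5348,.2825,.0447])
f=o+Rs@foot(.056)
Rt=down_tilt(15.3,55);g=f+.007*Rt[:,2]+Rt[:,0]*.003
plan([(Rt,g,3)],36)
E
```

```text
time_s: 1.95
position: [0.4596, 0.2821, 0.139]
tool_rot: [[-0.725, -0.214, 0.654], [-0.171, 0.977, 0.13], [-0.667, -0.018, -0.745]]
ft_force: [-0.6, -0.1, -1.4]
grip_width: 0.0357
[ 22.6  18.3 113.  -46.   10.6 -37.4]
n 3 end [0.5287 0.2807 0.0603]
36,0.02,-0.1,0.69,-0.11,0.28,-0.07,
36,-0.01,-0.11,0.69,-0.11,0.29,-0.07,
36,-0.04,-0.12,0.69,-0.11,0.28,-0.07,
```

View pics/w2.png

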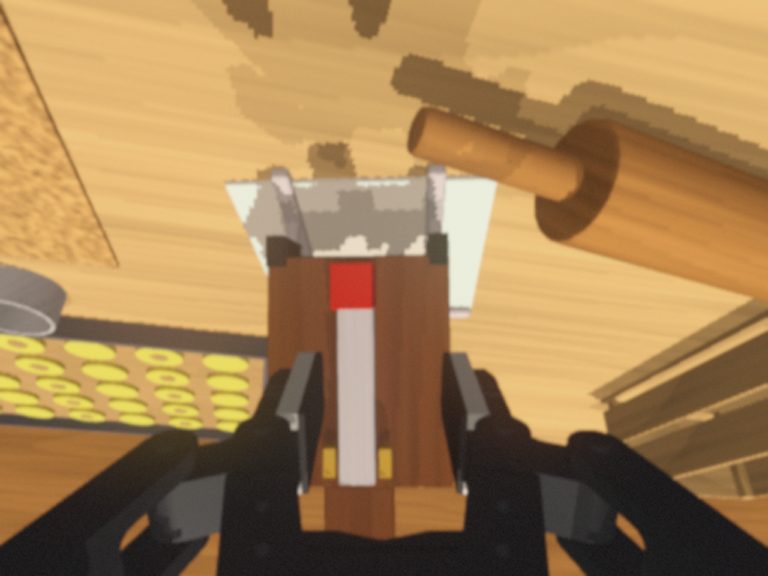

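```bash
cat > p1.py <<'E'
from geo import *
s=observe();print(s['q'].round(1),s['position'].round(4))
Rs,o=stand(15.3,28.2,[.5348,.2825,.0447])
f=o+Rs@foot(.056)
Rt=down_tilt(15.3,57);g=f+.007*Rt[:,2]+Rt[:,0]*.003
import sys
plan([(Rt,g-.06*Rt[:,2],int(sys.argv[1])),(Rt,g,3)],36)
E
python3 p1.py 5
```

```text
[ 22.6  18.3 113.  -46.   10.6 -37.5] [0.4594 0.2822 0.139 ]
n 5 end [0.4968 0.2723 0.1106]
36,-0.03,-0.07,0.18,-0.06,0.22,-0.04,
36,-0.03,-0.07,0.17,-0.07,0.22,-0.05,
36,-0.03,-0.07,0.18,-0.06,0.22,-0.04,
36,-0.04,-0.08,0.17,-0.07,0.22,-0.04,
36,-0.05,-0.07,0.17,-0.06,0.22,-0.05,
n 3 end [0.5283 0.2809 0.0603]
36,0,-0,0.4,-0,-0,0,
36,0,-0,0.4,-0,-0,0,
36,0,-0,0.4,-0,-0,0,
```

```bash
python3 -m pendant '[36,-0.03,-0.07,0.18,-0.06,0.22,-0.04,36,-0.03,-0.07,0.17,-0.07,0.22,-0.05,36,-0.03,-0.07,0.18,-0.06,0.22,-0.04,36,-0.04,-0.08,0.17,-0.07,0.22,-0.04,36,-0.05,-0.07,0.17,-0.06,0.22,-0.05,36,0,0,0,0,0,0]';python3 p1.py 2
```

```text
time_s: 2.6
position: [0.4973, 0.2719, 0.1112]
tool_rot: [[-0.808, -0.261, 0.528], [-0.22, 0.965, 0.141], [-0.547, -0.002, -0.837]]
ft_force: [0.1, 0.2, -0.2]
grip_width: 0.0362
[ 17.3  22.5 106.2  -4.   18.2 -84.5] [0.4973 0.2719 0.1112]
n 2 end [0.497  0.2723 0.1105]
36,0.01,0,0,-0.01,0.01,-0,
36,0,0.01,0.01,-0.01,0.01,-0.01,
n 3 end [0.5286 0.2809 0.0602]
36,0,-0,0.4,-0,0,0,
36,0,-0,0.4,-0,0,0,
36,0,-0,0.4,-0,0,0,
```

```bash
python3 -m pendant '[36,0.01,0.01,0.4,-0.02,0.02,-0.01,36,0,0,0.4,0,0,0,36,0,0,0.4,0,0,0,36,0,0,0,0,0,0]' 25;python3 - <<'E'
from geo import *
d,R,t=cam('wrist');save(d,'w3');s=observe();print(s['q'].round(1),s['ft_force'])
d,R,t=cam('scene');save(d,'s3')
cv2.imwrite('pics/s3.png',cv2.resize(d['frame'][170:290,270:400,::-1],None,fx=5,fy=5))
E
```

```text
time_s: 3.0
position: [0.527, 0.2812, 0.0591]
tool_rot: [[-0.81, -0.265, 0.523], [-0.223, 0.964, 0.144], [-0.542, -0.0, -0.84]]
ft_force: [-0.2, 0.6, 0.1]
grip_width: 0.0359
[ 17.2  30.  104.5  -4.5  12.7 -84.1] [-0.33233816 -0.90052063  0.75280272]
```

View pics/w3.png

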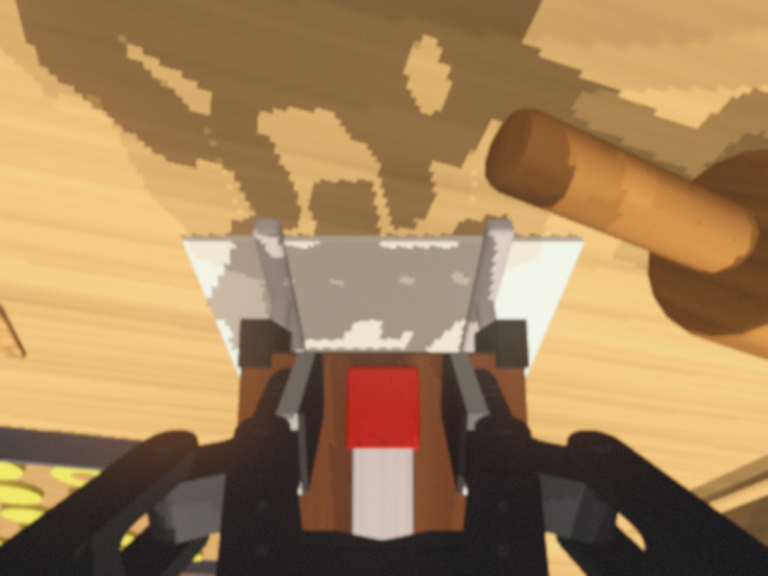

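View pics/s3.png

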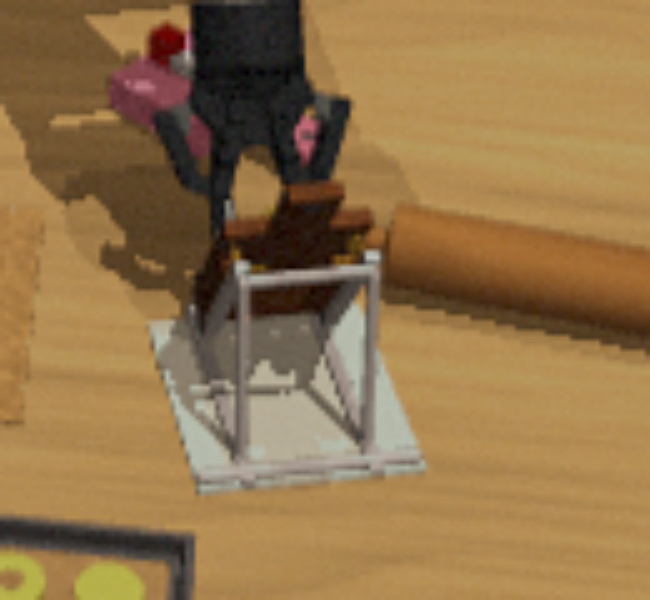

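```bash
python3 -m pendant '[15,0,0,0,0,0,0,15,0,0,0,0,0,0,10,0,0,0,0,0,0,10,0,0,0,0,0,0,10,0,0,0,0,0,0]' 30;python3 - <<'E'
from geo import *
s=observe();print(s['grip_width'],s['ft_force'])
p,R=s['position'],s['tool_rot']
Rs,o=stand(15.3,28.2,[.5348,.2825,.0447])
hg=o+Rs@[-.005,0,.105]
y=Rs[:,1]
tg=[]
n=12;tot=.80-.056
for k in range(1,n+1):
    Q=Ro.from_rotvec(y*tot*k/n).as_matrix()
    tg.append((Q@R,hg+Q@(p-hg),1))
plan(tg,10)
print((Rs.T@(tg[-1][1]-o)))
E
```

```text
time_s: 3.6
position: [0.5278, 0.2812, 0.0611]
tool_rot: [[-0.808, -0.265, 0.526], [-0.222, 0.964, 0.145], [-0.545, 0.0, -0.838]]
ft_force: [-3.3, 1.5, 3.2]
grip_width: 0.0191
0.019051688455330566 [-3.31913481  1.46410885  3.20771145]
n 1 end [0.5233 0.2799 0.0647]
10,0.04,0,-0.11,-0,0.44,0,
n 1 end [0.5186 0.2786 0.0682]
10,0.05,0,-0.11,-0,0.45,0,
n 1 end [0.5146 0.2775 0.0723]
10,0.04,0,-0.11,-0,0.44,0,
n 1 end [0.5108 0.2765 0.0766]
10,0.04,0,-0.11,-0,0.45,0,
n 1 end [0.5074 0.2755 0.0807]
10,0.04,0,-0.1,-0,0.44,0,
n 1 end [0.5037 0.2745 0.0853]
10,0.05,0,-0.11,-0,0.44,0,
n 1 end [0.5007 0.2737 0.0903]
10,0.04,0,-0.11,-0,0.45,0,
n 1 end [0.498  0.273  0.0955]
10,0.04,0,-0.11,-0,0.44,0,
n 1 end [0.4952 0.2722 0.1008]
10,0.05,0,-0.11,-0,0.45,0,
n 1 end [0.4932 0.2716 0.1062]
10,0.04,0,-0.11,-0,0.44,0,
n 1 end [0.4915 0.2712 0.1118]
10,0.04,0,-0.11,-0,0.44,0,
n 1 end [0.4901 0.2708 0.1175]
10,0.04,0,-0.11,-0.01,0.45,0,
[-0.07518996  0.000548    0.04203859]
```

```bash
python3 -m pendant '[10,0.04,0,-0.11,0,0.44,0,10,0.05,0,-0.11,0,0.45,0,10,0.04,0,-0.11,0,0.44,0,10,0.04,0,-0.11,0,0.45,0,10,0.04,0,-0.11,0,0.44,0,10,0.05,0,-0.11,0,0.44,0,10,0,0,0,0,0,0]';python3 - <<'E'
from geo import *
d,R,t=cam('wrist');save(d,'w4');s=observe();print(s['q'].round(1),s['ft_force'])
E
```

```text
time_s: 4.3
position: [0.5042, 0.2743, 0.0858]
tool_rot: [[-0.944, -0.264, 0.196], [-0.259, 0.964, 0.054], [-0.203, 0.0, -0.979]]
ft_force: [0.1, 0.6, 0.6]
grip_width: 0.019
[ 16.9  28.6  91.4  -0.4  48.2 -88.2] [0.92147339 0.13540797 2.80091028]
```

View pics/w4.png

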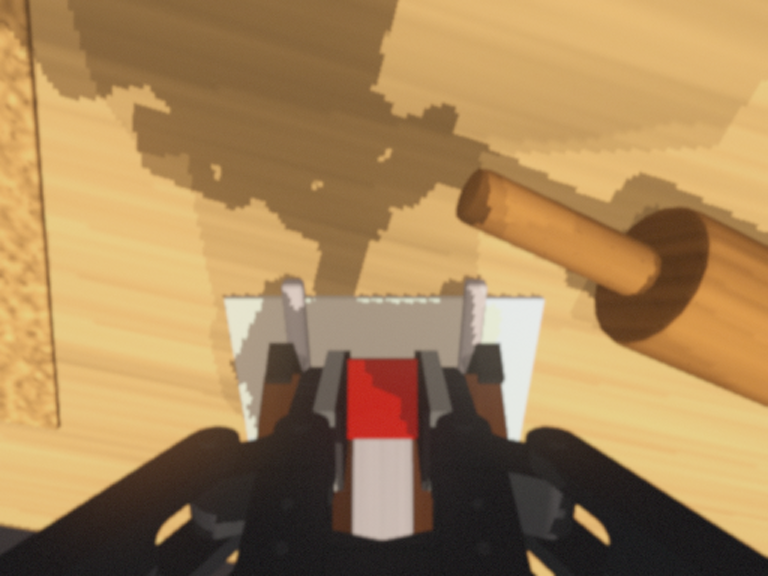

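The foot (383,398) is still gripped and coming out, and the stand is still in the rack with its bottom corners at the toes. Continuing.

```bash
python3 -m pendant '[10,0.04,0,-0.11,0,0.45,0,10,0.04,0,-0.11,0,0.44,0,10,0.05,0,-0.11,0,0.45,0,10,0.04,0,-0.11,0,0.44,0,10,0.04,0,-0.11,0,0.44,0,10,0.04,0,-0.11,-0.01,0.45,0,10,0,0,0,0,0,0,10,0,0,0,0,0,0,10,0,0,0,0,0,0]';python3 - <<'E'
from geo import *
d,R,t=cam('wrist');save(d,'w5');s=observe();print(s['q'].round(1),s['ft_force'])
d,R,t=cam('scene')
cv2.imwrite('pics/s5.png',cv2.resize(d['frame'][170:290,270:400,::-1],None,fx=5,fy=5))
E
```

```text
time_s: 5.25
position: [0.4897, 0.2703, 0.1171]
tool_rot: [[-0.951, -0.264, -0.161], [-0.261, 0.964, -0.043], [0.167, 0.001, -0.986]]
ft_force: [0.2, 0.0, -0.8]
grip_width: 0.0193
[ 16.6  32.8  76.    0.3  80.8 -88.8] [ 0.40383506  0.08783379 -0.49786437]
```

View pics/w5.png

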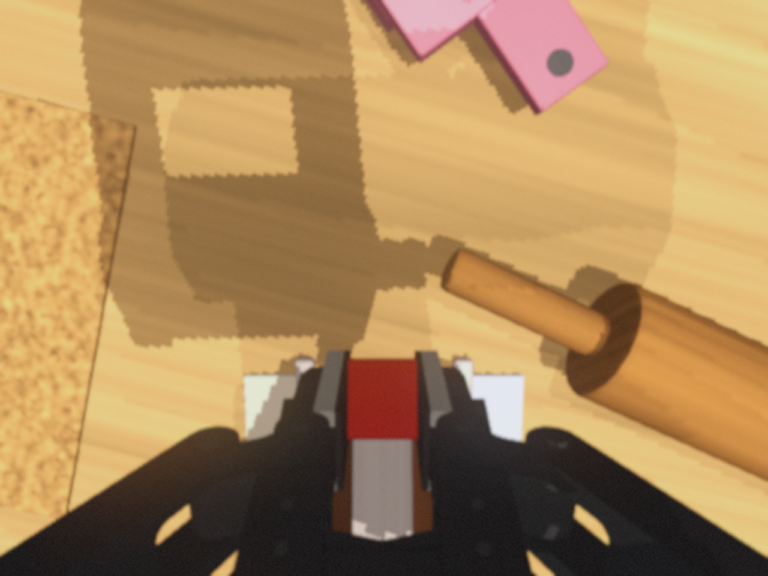

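View pics/s5.png

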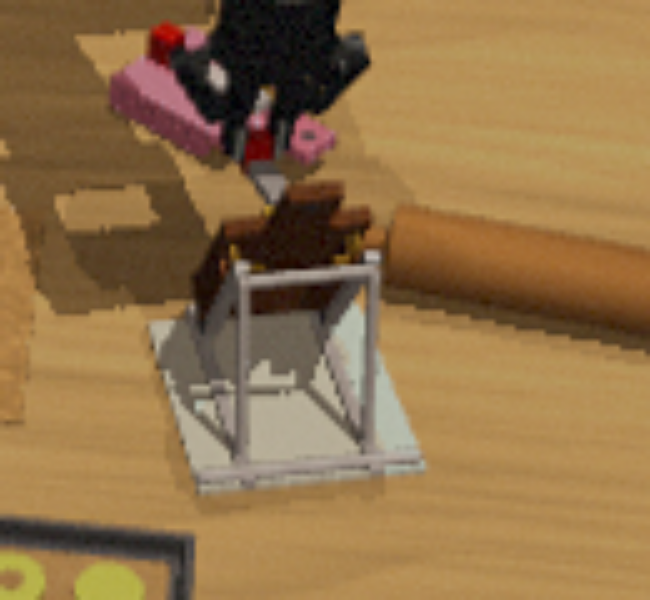

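```bash
python3 -m pendant '[10,0.02,0,-0.05,0,0.22,0,10,0,0,0,0,0,0,10,0,0,0,0,0,0]'
```

```text
time_s: 5.65
position: [0.4893, 0.2704, 0.1199]
tool_rot: [[-0.945, -0.265, -0.191], [-0.26, 0.964, -0.051], [0.197, 0.002, -0.98]]
ft_force: [0.9, 0.5, -1.9]
grip_width: 0.0193
```

```bash
python3 -m pendant '[40,0,0,0,0,0,0,40,0,0,0,0,0,0,40,0,0,0,0,0,0,40,0,0,-0.4,0,0,0,40,0,0,-0.8,0,0,0,50,0,0,-0.8,0,0,0,60,0,0,-0.4,0,0,0,60,0,0,0,0,0,0]';python3 - <<'E'
from geo import *
d,R,t=cam('wrist');save(d,'w6');s=observe();print(s['q'].round(1),s['ft_force']);np.savez('/tmp/w6.npz',W=cloud(d,R,t),f=d['frame'])
d,R,t=cam('top');save(d,'t6');np.savez('/tmp/t6.npz',W=cloud(d,R,t),f=d['frame'])
cv2.imwrite('pics/t6.png',cv2.resize(d['frame'][140:240,140:290,::-1],None,fx=5,fy=5))
E
```

```text
time_s: 6.45
position: [0.5135, 0.2768, 0.2407]
tool_rot: [[-0.946, -0.264, -0.185], [-0.26, 0.964, -0.049], [0.192, 0.002, -0.981]]
ft_force: [-0.7, 0.5, 0.7]
grip_width: 0.0598
[ 16.6  30.2  59.9   0.3 101.2 -88.8] [-0.52237391 -0.57562028 -0.60263364]
```

View pics/w6.png

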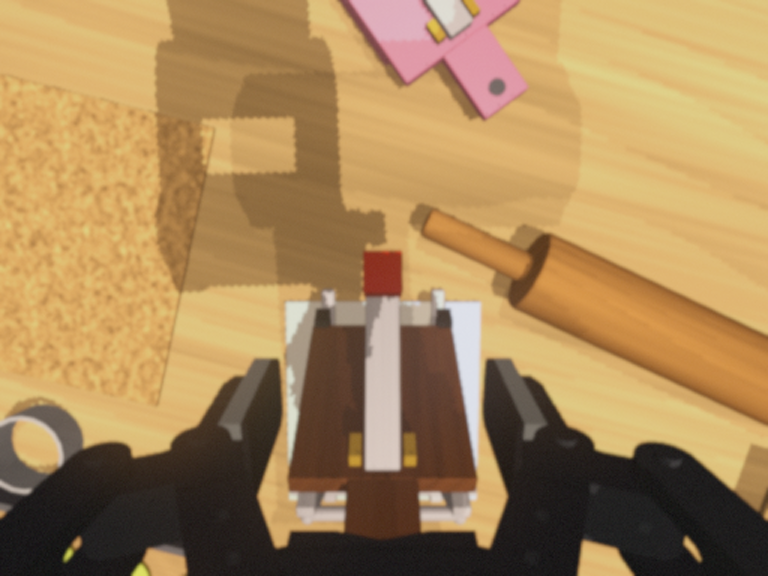

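View pics/t6.png

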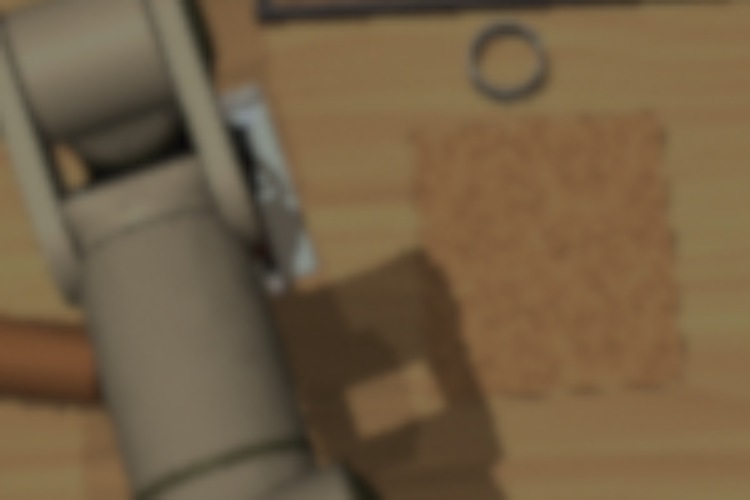

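The kickstand is out (red foot at (382,272)) and the stand still sits square in the rack. I'll check the leg angle and pose, then plan the neck grasp.

```bash
python3 - <<'E'
from geo import *
D=np.load('/tmp/w6.npz');W=D['W'];f=D['f'];h=cv2.cvtColor(f,cv2.COLOR_RGB2HSV).astype(int)
Rs,o=stand(15.3,28.2,[.5348,.2825,.0447])
L=(W-o)@Rs
m=(abs(L[...,0])<.008)&(abs(L[...,1])<.055)&(L[...,2]>.02)&(L[...,2]<.165)&(h[...,1]>90)&(h[...,2]<150)
P=W[m]
for _ in range(5):
    c=P.mean(0);u,s,vt=np.linalg.svd(P-c,full_matrices=False);n=vt[2]*np.sign(vt[2][2]);r=(P-c)@n;P=P[abs(r)<max(.003,2*r.std())]
L=(P-o)@Rs
print(len(P),'lean',np.degrees(np.arcsin(n[2])),'az',np.degrees(np.arctan2(-n[1],-n[0])),r.std())
for z0 in (.03,.06,.09,.115,.13,.14):
    q=L[abs(L[:,2]-z0)<.005]
    if len(q): print(z0,q[:,0].mean().round(4),q[:,1].min().round(4),q[:,1].max().round(4))
L=(W-o)@Rs
m=(abs(L[...,1])<.012)&(L[...,0]<-.012)&(L[...,0]>-.12)&(L[...,2]<.12)&(h[...,1]<50)
q=L[m];p=np.polyfit(q[:,2],q[:,0],1);print('leg',len(q),np.arctan(p[0]))
# neck grasp
Rt=np.c_[-Rs[:,0],Rs[:,1],-Rs[:,2]]
g=o+Rs@[.0065,0,.150]+.0187*Rt[:,2]
print('grasp tcp',g)
plan([(Rt,g-.09*Rt[:,2],7),(Rt,g,4)],60)
E
```

```text
9386 lean 29.276952598141868 az 15.253210073823388 0.0006193754239449218
0.03 -0.0012 -0.047 0.0457
0.06 -0.0007 -0.0471 0.0458
0.09 -0.0001 -0.0465 0.0461
0.115 0.0003 -0.0476 0.047
0.13 0.0006 -0.0178 0.0175
0.14 0.0008 -0.018 0.0176
leg 2152 0.8163534232676133
grasp tcp [0.60017229 0.30038383 0.15734356]
n 7 end [0.6411 0.3118 0.2365]
60,-0.37,-0,-0.07,0,0.3,0,
60,-0.38,-0,-0.09,0,0.3,0,
60,-0.36,-0,-0.11,0,0.3,0,
60,-0.37,-0,-0.12,0.01,0.3,0.01,
60,-0.35,-0,-0.14,-0,0.3,-0,
60,-0.35,-0,-0.15,-0,0.3,-0,
60,-0.35,-0,-0.16,-0,0.29,-0,
n 4 end [0.6001 0.3005 0.1572]
60,0,-0,0.45,-0,0,-0,
60,0,-0,0.45,-0,0,-0,
60,0,-0,0.45,-0,0,-0,
60,0,-0,0.45,-0,0,-0,
```

```bash
python3 -m pendant '[60,-0.37,0,-0.07,0,0.3,0,60,-0.38,0,-0.09,0,0.3,0,60,-0.36,0,-0.11,0,0.3,0,60,-0.37,0,-0.12,0.01,0.3,0.01,60,-0.35,0,-0.14,0,0.3,0,60,-0.35,0,-0.15,0,0.3,0,60,-0.35,0,-0.16,0,0.29,0,60,0,0,0,0,0,0,60,0,0,0,0,0,0]';python3 - <<'E'
from geo import *
d,R,t=cam('wrist');save(d,'w7');s=observe();print(s['q'].round(1));W=cloud(d,R,t)
Rs,o=stand(15.3,28.5,[.5348,.2825,.0447])
Rt=np.c_[-Rs[:,0],Rs[:,1],-Rs[:,2]]
g=o+Rs@[.0065,0,.150]+.0187*Rt[:,2]
plan([(Rt,g,4)],60)
E
```

```text
time_s: 7.45
position: [0.6301, 0.3067, 0.2306]
tool_rot: [[-0.853, -0.263, -0.451], [-0.233, 0.965, -0.122], [0.467, 0.001, -0.884]]
ft_force: [-0.5, 0.4, 0.7]
grip_width: 0.0594
[ 16.1  56.1  12.8   0.7 138.8 -88.7]
n 4 end [0.6008 0.3005 0.1571]
60,-0.04,0.01,0.4,0,0.03,0,
60,-0.05,0.01,0.41,0,0.02,0,
60,-0.04,0,0.4,0.01,0.03,0,
60,-0.05,0.01,0.4,-0,0.02,0,
```

View pics/w7.png

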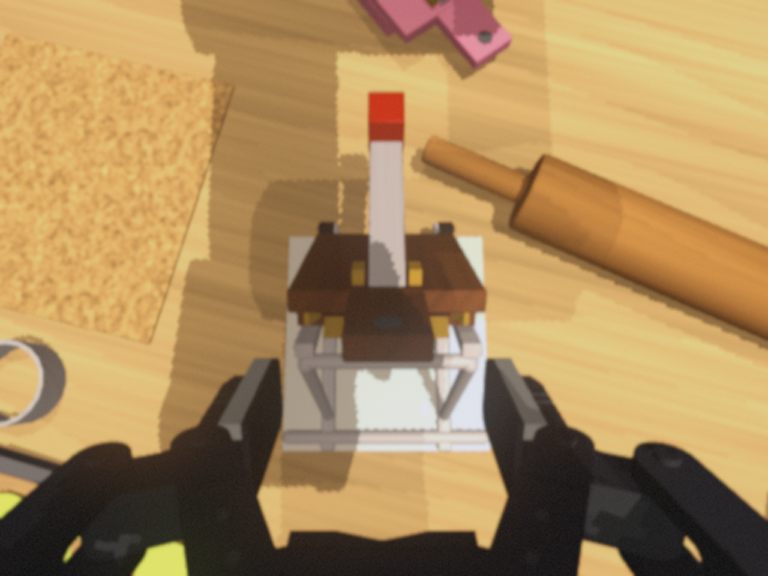

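```bash
python3 -m pendant '[60,-0.04,0.01,0.4,0,0.03,0,60,-0.05,0.01,0.41,0,0.02,0,60,-0.04,0,0.4,0,0.03,0,60,-0.05,0.01,0.4,0,0.02,0,60,0,0,0,0,0,0]';python3 - <<'E'
from geo import *
d,R,t=cam('wrist');save(d,'w8');s=observe();print(s['q'].round(1));W=cloud(d,R,t)
Rs,o=stand(15.3,28.5,[.5348,.2825,.0447])
print('grasp pt in stand',Rs.T@(s['position']-.0187*s['tool_rot'][:,2]-o))
E
```

```text
time_s: 8.0
position: [0.5994, 0.3003, 0.1566]
tool_rot: [[-0.846, -0.264, -0.463], [-0.232, 0.965, -0.125], [0.48, 0.001, -0.878]]
ft_force: [-0.5, -0.2, -0.2]
grip_width: 0.0597
[ 16.3  52.3  32.9   0.7 123.2 -88.8]
grasp pt in stand [5.53116595e-03 2.18472334e-05 1.50694192e-01]
```

View pics/w8.png

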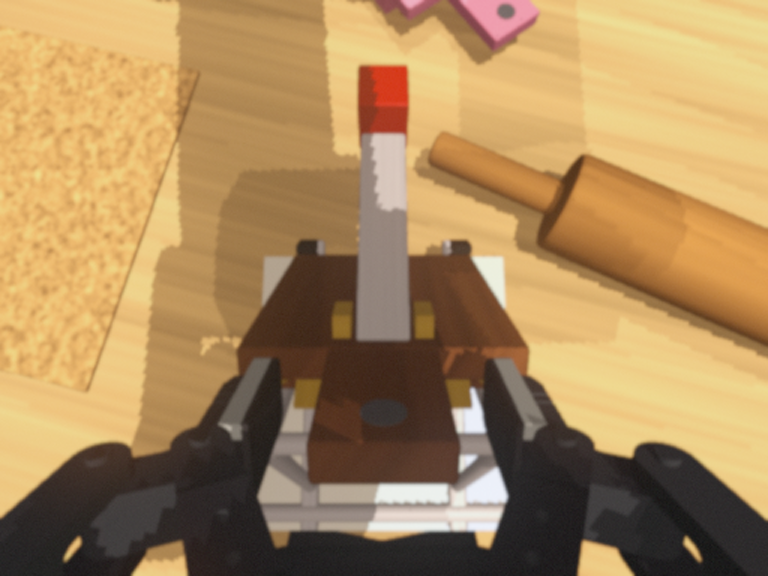

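```bash
python3 -m pendant '[30,0,0,0,0,0,0,30,0,0,0,0,0,0,30,0,0,0,0,0,0,30,0,0,0,0,0,0]' 60;python3 - <<'E'
from geo import *
s=observe();print(s['grip_width'],s['ft_force'])
p,R=s['position'],s['tool_rot']
Rs,o=stand(15.3,28.5,[.5348,.2825,.0447])
A=np.r_[np.c_[R.T@Rs,R.T@(o-p)],[[0,0,0,1]]]; np.save('/tmp/A.npy',A) # stand in tool
up=p+[-.01,0,.05]; up2=up+[-.06,-.02,.045]
def tool(az,lean,o):
    Rn,on=stand(az,lean,o);Rt=Rn@A[:3,:3].T;return Rt,on-Rt@A[:3,3]
R3,p3=tool(0,-23,[.575,.027,.06]);
R4,p4=tool(0,-23,[.575,.027,.006]);print(p3,p4)
plan([(R,up,3),(R,up2,4),(R3,p3,9),(R4,p4,6)],30)
E
```

```text
time_s: 8.45
position: [0.6012, 0.3005, 0.1586]
tool_rot: [[-0.849, -0.263, -0.459], [-0.232, 0.965, -0.124], [0.475, 0.001, -0.88]]
ft_force: [2.2, 1.6, 6.9]
grip_width: 0.0354
0.03536449067612068 [2.16676811 1.59620042 6.92986044]
[0.52871607 0.02683112 0.18475771] [0.52871607 0.02683112 0.13075771]
n 3 end [0.5915 0.3004 0.2085]
30,0.21,0.02,-0.26,0,0,0,
30,0.22,0.02,-0.27,0,0,0,
30,0.21,0.01,-0.26,0,0,0,
n 4 end [0.5315 0.2803 0.2535]
30,0.39,-0.02,-0.05,0,0,0,
30,0.38,-0.01,-0.05,0,0,0,
30,0.39,-0.02,-0.04,0,0,0,
30,0.38,-0.02,-0.05,0,0,0,
n 9 end [0.5287 0.027  0.1846]
30,0.06,-0.54,0.21,-0.01,-0.71,0.22,
30,0.07,-0.55,0.2,-0.01,-0.71,0.22,
30,0.07,-0.54,0.19,-0.01,-0.71,0.22,
30,0.07,-0.55,0.18,-0.01,-0.71,0.21,
30,0.07,-0.55,0.18,-0.01,-0.72,0.22,
30,0.08,-0.56,0.17,-0.01,-0.71,0.22,
30,0.07,-0.55,0.16,-0.01,-0.71,0.22,
30,0.07,-0.56,0.15,-0.01,-0.71,0.22,
30,0.07,-0.56,0.15,-0.01,-0.71,0.22,
n 6 end [0.5288 0.0266 0.1308]
30,0.07,-0,0.16,-0,-0,-0,
30,0.07,-0,0.17,-0,-0,-0,
30,0.07,-0,0.16,-0,-0,-0,
30,0.07,-0,0.17,-0,-0,-0,
30,0.07,-0,0.16,-0,-0,-0,
30,0.07,-0.01,0.17,-0,-0,-0,
```

```bash
python3 -m pendant '[30,0.21,0.02,-0.26,0,0,0,30,0.22,0.02,-0.27,0,0,0,30,0.21,0.01,-0.26,0,0,0,30,0.39,-0.02,-0.05,0,0,0,30,0.38,-0.01,-0.05,0,0,0,30,0.39,-0.02,-0.04,0,0,0,30,0.38,-0.02,-0.05,0,0,0,30,0,0,0,0,0,0]';python3 - <<'E'
from geo import *
s=observe();print(s['q'].round(1))
d,R,t=cam('wrist');save(d,'w9')
d,R,t=cam('scene')
cv2.imwrite('pics/s9.png',cv2.resize(d['frame'][120:290,200:400,::-1],None,fx=4,fy=4)[:600])
E
```

```text
time_s: 9.25
position: [0.5303, 0.2802, 0.2552]
tool_rot: [[-0.849, -0.263, -0.458], [-0.232, 0.965, -0.124], [0.475, 0.001, -0.88]]
ft_force: [0.5, 0.2, -2.2]
grip_width: 0.0353
[ 16.3  40.5  42.1   0.7 125.8 -88.7]
```

View pics/s9.png

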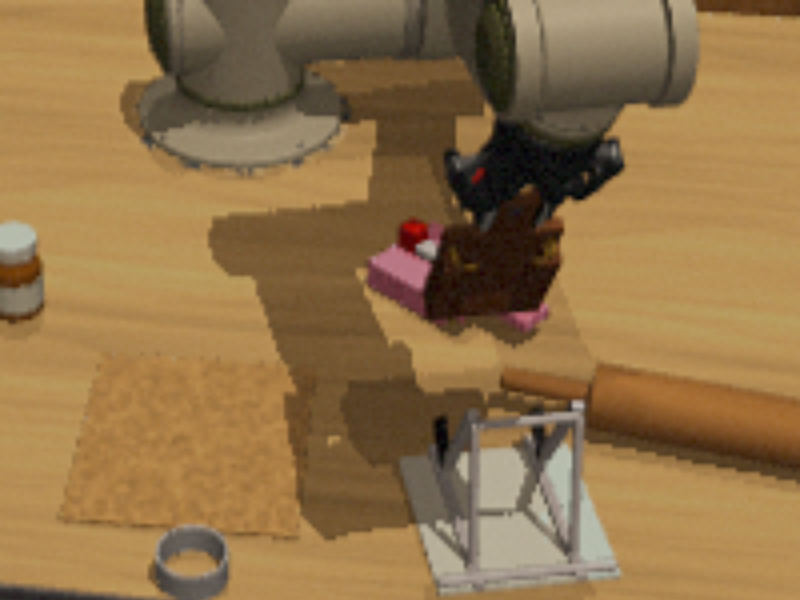

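The stand is held by the neck and out of the rack, at (500,265). Swinging to the mat.

```bash
python3 -m pendant '[30,0.06,-0.54,0.21,-0.01,-0.71,0.22,30,0.07,-0.55,0.2,-0.01,-0.71,0.22,30,0.07,-0.54,0.19,-0.01,-0.71,0.22,30,0.07,-0.55,0.18,-0.01,-0.71,0.21,30,0.07,-0.55,0.18,-0.01,-0.72,0.22,30,0.08,-0.56,0.17,-0.01,-0.71,0.22,30,0.07,-0.55,0.16,-0.01,-0.71,0.22,30,0.07,-0.56,0.15,-0.01,-0.71,0.22,30,0.07,-0.56,0.15,-0.01,-0.71,0.22,30,0,0,0,0,0,0]';python3 - <<'E'
from geo import *
s=observe();print(s['q'].round(1))
d,R,t=cam('scene');W=cloud(d,R,t);np.savez('/tmp/s10.npz',W=W,f=d['frame'])
cv2.imwrite('pics/s10.png',cv2.resize(d['frame'][120:270,190:370,::-1],None,fx=4,fy=4)[:600])
A=np.load('/tmp/A.npy')
R,p=s['tool_rot'],s['position'];Rs=R@A[:3,:3];o=p+R@A[:3,3]
print('believed stand o',o,'z',Rs[:,2],'lean',np.degrees(np.arccos(Rs[2,2])))
tip=o+Rs@[-.080*0-.0767,0,.0353];print('tip',tip)
# front face fit from scene depth
L=(W-o)@Rs
m=(L[...,0]>.004)&(L[...,0]<.02)&(abs(L[...,1])<.02)&(L[...,2]>.01)&(L[...,2]<.12)
P=W[m];c=P.mean(0);u,sv,vt=np.linalg.svd(P-c,full_matrices=False);n=vt[2]*np.sign(vt[2][0]);print(len(P),'lean meas',np.degrees(np.arcsin(n[2])),'az',np.degrees(np.arctan2(n[1],n[0])),L[m][:,0].mean(),((P-c)@n).std())
E
```

```text
time_s: 10.35
position: [0.5261, 0.0245, 0.181]
tool_rot: [[-0.923, 0.004, 0.386], [0.004, 1.0, -0.001], [-0.386, 0.001, -0.923]]
ft_force: [0.4, 1.3, -2.1]
grip_width: 0.0352
[ -12.6   13.9   99.3    6.8   44.8 -106.3]
believed stand o [0.57138599 0.02445638 0.05587145] z [-0.38342864  0.00191726  0.92356852] lean 22.546520221276403
tip [0.48701401 0.0248514  0.05906408]
369 lean meas 23.406966028014285 az 0.7119846288591737 0.013307868806671595 0.002902045042424047
```

View pics/s10.png

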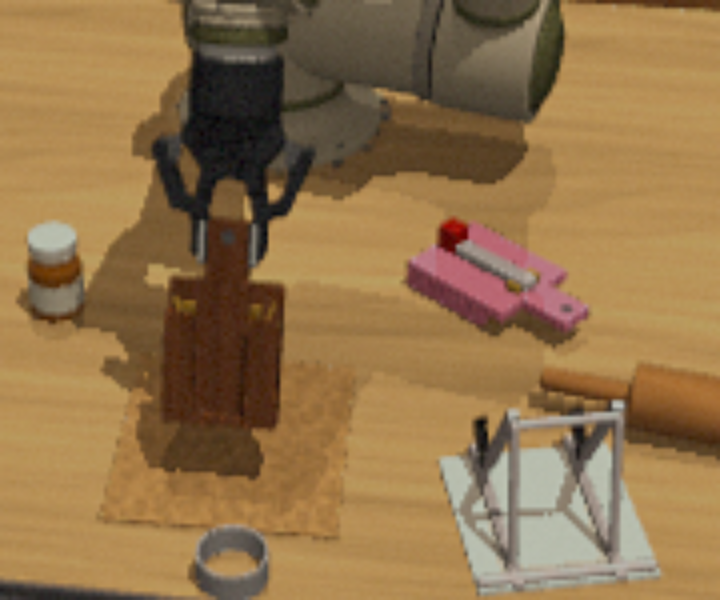

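```bash
python3 -m pendant '[30,0.056,0,0.135,0,0,0,30,0.056,0,0.135,0,0,0,30,0.056,0,0.135,0,0,0,30,0.056,0,0.135,0,0,0,30,0.056,0,0.135,0,0,0,30,0.056,0,0.135,0,0,0,30,0,0,0,0,0,0]';python3 -m pendant '[30,0.015,0,0.036,0,0,0,30,0.015,0,0.036,0,0,0,30,0,0,0,0,0,0]'
```

```text
time_s: 11.1
position: [0.5279, 0.027, 0.1383]
tool_rot: [[-0.922, -0.0, 0.387], [0.0, 1.0, 0.001], [-0.387, 0.001, -0.922]]
ft_force: [0.2, 0.1, -2.1]
grip_width: 0.0349
time_s: 11.4
position: [0.5284, 0.0268, 0.1356]
tool_rot: [[-0.921, 0.0, 0.389], [0.0, 1.0, 0.0], [-0.389, 0.0, -0.921]]
ft_force: [-0.3, 0.6, -2.5]
grip_width: 0.0353
```

```bash
python3 -m pendant '[30,0.015,0,0.036,0,0,0,30,0.015,0,0.036,0,0,0,30,0,0,0,0,0,0]';python3 -m pendant '[30,0.01,0,0.025,0,0,0,30,0,0,0,0,0,0]';python3 -m pendant '[30,0.01,0,0.025,0,0,0,30,0,0,0,0,0,0]'
```

```text
time_s: 11.7
position: [0.5283, 0.0269, 0.1315]
tool_rot: [[-0.921, -0.0, 0.389], [0.0, 1.0, 0.0], [-0.389, 0.0, -0.921]]
ft_force: [0.1, 0.1, -1.3]
grip_width: 0.035
time_s: 11.9
position: [0.5284, 0.0269, 0.1302]
tool_rot: [[-0.921, -0.0, 0.389], [-0.0, 1.0, 0.0], [-0.389, 0.0, -0.921]]
ft_force: [-0.8, -0.3, -2.1]
grip_width: 0.0352
time_s: 12.1
position: [0.5284, 0.0268, 0.1289]
tool_rot: [[-0.921, -0.0, 0.389], [0.0, 1.0, 0.0], [-0.389, 0.0, -0.921]]
ft_force: [0.0, 0.1, -2.4]
grip_width: 0.0353
```

```bash
python3 -m pendant '[30,0.01,0,0.025,0,0,0,30,0,0,0,0,0,0]';python3 -m pendant '[30,0.01,0,0.025,0,0,0,30,0,0,0,0,0,0]'; python3 - <<'E'
from geo import *
d,R,t=cam('scene');
cv2.imwrite('pics/s11.png',cv2.resize(d['frame'][150:270,190:320,::-1],None,fx=5,fy=5))
E
```

```text
time_s: 12.3
position: [0.529, 0.0268, 0.128]
tool_rot: [[-0.921, 0.0, 0.391], [0.0, 1.0, -0.0], [-0.391, 0.0, -0.921]]
ft_force: [0.9, 1.9, -0.0]
grip_width: 0.0353
time_s: 12.5
position: [0.5295, 0.0267, 0.1277]
tool_rot: [[-0.92, 0.0, 0.393], [-0.0, 1.0, -0.0], [-0.393, -0.0, -0.92]]
ft_force: [-2.1, 0.3, 10.2]
grip_width: 0.0351
```

View pics/s11.png

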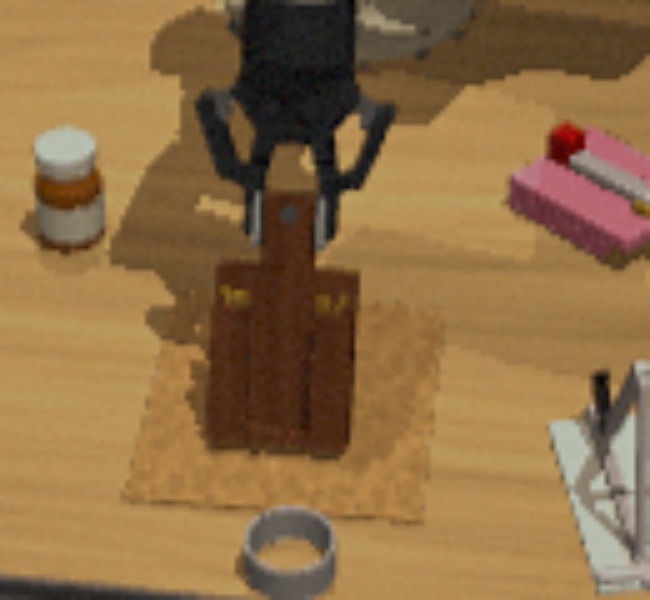

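```bash
python3 -m pendant '[30,-0.005,0,-0.012,0,0,0,45,0,0,0,0,0,0,60,0,0,0,0,0,0,60,0,0,0,0,0,0,60,0,0,0,0,0,0,60,0,0,0,0,0,0]';python3 -m pendant '[60,0,0,-0.3,0,0,0,60,0,0,-0.6,0,0,0,60,0,0,-0.8,0,0,0,60,0,0,-0.8,0,0,0,85,0,0,0,0,0,0,85,0,0,0,0,0,0,85,0,0,0,0,0,0]'; python3 - <<'E'
from geo import *
d,R,t=cam('scene');np.savez('/tmp/s12.npz',W=cloud(d,R,t),f=d['frame'])
cv2.imwrite('pics/s12.png',cv2.resize(d['frame'][150:270,190:320,::-1],None,fx=5,fy=5))
d,R,t=cam('wrist');save(d,'w12');np.savez('/tmp/w12.npz',W=cloud(d,R,t),f=d['frame']);print(observe()['q'].round(1))
E
```

```text
time_s: 13.15
position: [0.5285, 0.0268, 0.1269]
tool_rot: [[-0.921, -0.0, 0.389], [0.0, 1.0, 0.0], [-0.389, 0.0, -0.921]]
ft_force: [0.0, -0.1, -0.3]
grip_width: 0.0598
time_s: 13.85
position: [0.4796, 0.0269, 0.241]
tool_rot: [[-0.922, 0.0, 0.387], [0.0, 1.0, 0.001], [-0.387, 0.001, -0.922]]
ft_force: [0.4, -0.2, -0.6]
grip_width: 0.085
[ -13.9    5.1   99.2    6.7   53.7 -106.9]
```

View pics/s12.png

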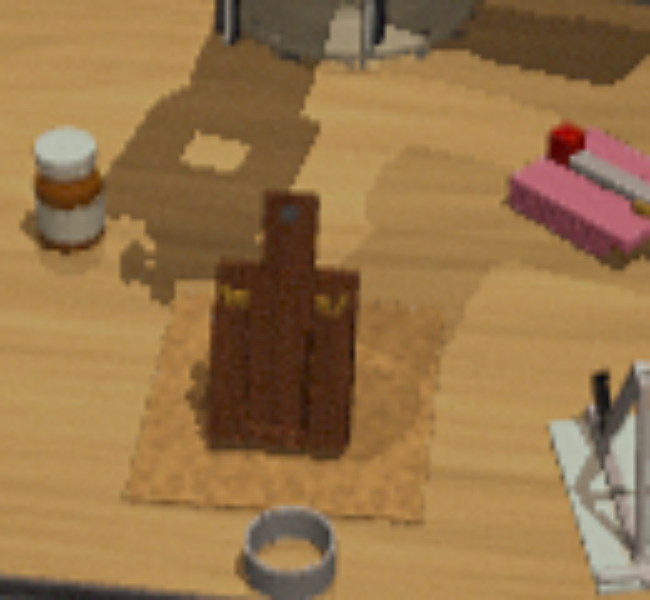

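View pics/w12.png

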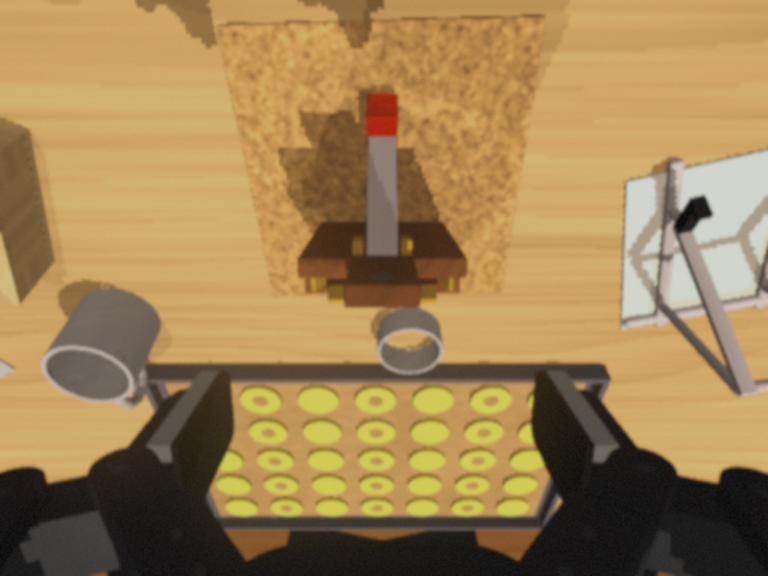

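The stand is standing by itself on the mat with its red foot at (382,115) also on it. Next I measure the exact stand and card poses.

```bash
python3 - <<'E'
from geo import *
S=np.load('/tmp/s12.npz');Wr=np.load('/tmp/w12.npz')
A=np.load('/tmp/A.npy')
o0=np.array([.573,.0268,.004]);Rs,_=stand(0,-23,o0)
for nm,D in (('scene',S),('wrist',Wr)):
    W=D['W'];f=D['f'].astype(int);L=(W-o0)@Rs
    h=cv2.cvtColor(D['f'],cv2.COLOR_RGB2HSV).astype(int)
    wood=(h[...,1]>90)&(h[...,2]<130)
    if nm=='scene': m=wood&(abs(L[...,1])<.018)&(L[...,2]>.02)&(L[...,2]<.165)&(abs(L[...,0]-.012)<.008)
    else: m=wood&(abs(L[...,1])<.055)&(L[...,2]>.0)&(L[...,2]<.165)&(abs(L[...,0])<.006)
    P=W[m]
    for _ in range(4):
        c=P.mean(0);u,s,vt=np.linalg.svd(P-c,full_matrices=False);n=vt[2]*np.sign(vt[2][0]);r=(P-c)@n;P=P[abs(r)<max(.003,2*r.std())]
    LL=(P-o0)@Rs
    print(nm,len(P),'lean',np.degrees(np.arcsin(n[2])),'az',np.degrees(np.arctan2(n[1],n[0])),'x',LL[:,0].mean(),r.std())
    m2=wood&(abs(L[...,1])<.06)&(L[...,2]>-.01)&(L[...,2]<.18)&(L[...,0]>-.006)&(L[...,0]<.034);q=L[m2]
    for z0 in np.arange(.0,.18,.02):
        k=q[abs(q[:,2]-z0)<.006]
        if len(k)>3: print(z0.round(3),len(k),'y',k[:,1].min().round(4),k[:,1].max().round(4),'x',np.percentile(k[:,0],[5,50,95]).round(4))
    print('ztop',np.percentile(q[:,2],[.2,99,99.8]))
# green
W=S['W'];h=cv2.cvtColor(S['f'],cv2.COLOR_RGB2HSV).astype(int)
m=(abs(W[...,0]-.58)<.03)&(W[...,1]<-.23)&(W[...,1]>-.34)&(W[...,2]>.062)&(W[...,2]<.19)
P=W[m]
for _ in range(4):
    c=P.mean(0);u,s,vt=np.linalg.svd(P-c,full_matrices=False);n=vt[2]*np.sign(vt[2][0]);r=(P-c)@n;P=P[abs(r)<max(.003,2*r.std())]
y=unit(np.cross([0,0,1],n));e=(P-c)@y
print('green',len(P),c,'n',n,np.degrees(np.arctan2(n[1],n[0])),'y ext',e.min(),e.max(),P[:,2].max())
ctr=c+y*(e.min()+e.max())/2-unit([n[0],n[1],0])*.004;print('centre',ctr)
E
```

```text
scene 343 lean 23.439270131486346 az -0.42997012314359684 x 0.015603056425177798 0.0022703589780300217
0.0 50 y -0.0584 0.0501 x [0.0017 0.028  0.0337]
0.02 71 y -0.0468 0.0497 x [0.012  0.0198 0.0329]
0.04 66 y -0.0431 0.0496 x [0.0102 0.0183 0.0331]
0.06 78 y -0.0444 0.0497 x [0.0095 0.0189 0.0324]
0.08 88 y -0.0454 0.0498 x [0.0117 0.0263 0.0336]
0.1 102 y -0.0461 0.05 x [0.01   0.0171 0.0315]
0.12 72 y -0.0464 0.05 x [0.0089 0.0143 0.0187]
0.14 38 y -0.0166 0.0184 x [0.0101 0.0151 0.0189]
0.16 34 y -0.0138 0.0196 x [0.0072 0.0137 0.0169]
ztop [-0.00950499  0.16823083  0.1715014 ]
wrist 2573 lean 23.24141148720907 az -0.018721547967142798 x 0.004492349733632576 0.0005785288178563884
0.0 579 y -0.0594 0.0438 x [-0.0056 -0.0005  0.0053]
0.02 117 y -0.0474 0.0462 x [0.0049 0.0051 0.0053]
0.04 137 y -0.0477 0.0453 x [0.0047 0.0049 0.0051]
0.06 166 y -0.0465 0.0459 x [0.0045 0.0048 0.005 ]
0.08 202 y -0.0464 0.0463 x [0.0044 0.0047 0.0277]
0.1 457 y -0.0465 0.0459 x [-0.0034  0.0048  0.0322]
0.12 942 y -0.0469 0.0462 x [0.0042 0.007  0.0145]
0.14 181 y -0.0182 0.0172 x [0.0038 0.0041 0.0044]
0.16 221 y -0.0182 0.0171 x [0.0035 0.004  0.0043]
ztop [-0.00184803  0.17092211  0.17140521]
green 374 [ 0.5815151  -0.28635844  0.12034473] n [ 0.96939492 -0.24515332  0.01316587] -14.192150808114588 y ext -0.035795190340827954 0.03225836380493955 0.17398503107278057
centre [ 0.57720362 -0.28709218  0.12034473]
```

```bash
python3 - <<'E'
from geo import *
Rt=down_tilt(-14.2,90)
plan([(Rt,np.array([.575,-.287,.26]),9)],85)
E
```

```text
n 9 end [ 0.5749 -0.2869  0.2601]
85,-0.21,-0.7,0.04,0.04,0.31,0.19,
85,-0.23,-0.69,0.04,0.04,0.32,0.2,
85,-0.26,-0.68,0.03,0.04,0.31,0.19,
85,-0.27,-0.68,0.02,0.04,0.32,0.2,
85,-0.29,-0.67,0.01,0.04,0.31,0.19,
85,-0.31,-0.66,0.01,0.04,0.32,0.2,
85,-0.33,-0.65,-0.01,0.04,0.31,0.19,
85,-0.34,-0.65,-0.02,0.04,0.32,0.2,
85,-0.36,-0.63,-0.03,0.04,0.31,0.19,
```

```bash
python3 -m pendant '[85,-0.21,-0.7,0.04,0.04,0.31,0.19,85,-0.23,-0.69,0.04,0.04,0.32,0.2,85,-0.26,-0.68,0.03,0.04,0.31,0.19,85,-0.27,-0.68,0.02,0.04,0.32,0.2,85,-0.29,-0.67,0.01,0.04,0.31,0.19,85,-0.31,-0.66,0.01,0.04,0.32,0.2,85,-0.33,-0.65,-0.01,0.04,0.31,0.19,85,-0.34,-0.65,-0.02,0.04,0.32,0.2,85,-0.36,-0.63,-0.03,0.04,0.31,0.19,85,0,0,0,0,0,0,85,0,0,0,0,0,0]';python3 - <<'E'
from geo import *
s=observe();print(s['q'].round(1))
d,R,t=cam('wrist');save(d,'w13');np.savez('/tmp/w13.npz',W=cloud(d,R,t),f=d['frame'])
E
```

```text
time_s: 15.05
position: [0.5751, -0.2874, 0.2597]
tool_rot: [[-0.969, 0.246, 0.0], [0.246, 0.969, 0.001], [-0.0, 0.001, -1.0]]
ft_force: [0.5, -0.4, -0.6]
grip_width: 0.0848
[-3.710e+01  3.070e+01  5.470e+01  1.000e-01  9.460e+01 -1.129e+02]
```

View pics/w13.png

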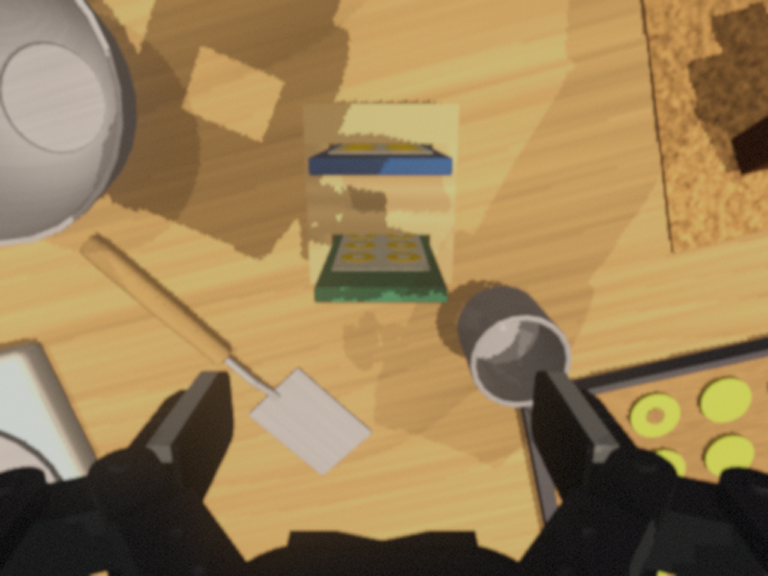

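```bash
python3 - <<'E'
from geo import *
D=np.load('/tmp/w13.npz');W=D['W'];s=observe();R,p=s['tool_rot'],s['position']
m=(W[...,2]>.165)&(W[...,2]<.18)&(abs(W[...,0]-.577)<.03)&(abs(W[...,1]+.287)<.06)
P=W[m];L=(P-p)@R
print(len(P),'top z',np.median(P[:,2]),'tool x',np.percentile(L[:,0],[2,50,98]),'tool y',np.percentile(L[:,1],[1,50,99]))
c=np.array([np.percentile(P[:,k],[2,98]).mean() for k in range(3)]);print(c)
q=np.polyfit(L[:,1],L[:,0],1);print('yaw err deg',np.degrees(np.arctan(q[0])))
# back face (robot side) tilt
m=(W[...,2]>.07)&(W[...,2]<.16)&(abs(W[...,0]-.572)<.02)&(abs(W[...,1]+.287)<.04)
P=W[m];c=P.mean(0);u,sv,vt=np.linalg.svd(P-c,full_matrices=False);n=vt[2]*np.sign(vt[2][0]);print(len(P),n,((P-c)@n).std(),'az',np.degrees(np.arctan2(n[1],n[0])))
E
```

```text
1081 top z 0.17089834073201257 tool x [-0.00756558 -0.00315369 -0.00021127] tool y [-0.03292659 -0.00197072  0.02907362]
[ 0.57807802 -0.28922221  0.16903661]
yaw err deg 0.040111269519601894
2006 [ 0.96931219 -0.24569363 -0.00827702] 0.0003806720232119508 az -14.223326570868178
```

```bash
python3 -m pendant '[85,-0.078,-0.038,0.3,0,0,0,85,0,0,0.5,0,0,0,85,0,0,0.5,0,0,0,85,0,0,0.5,0,0,0,85,0,0,0.5,0,0,0,85,0,0,0.29,0,0,0,85,0,0,0,0,0,0]';python3 - <<'E'
from geo import *
d,R,t=cam('wrist');save(d,'w14')
E
```

```text
time_s: 15.8
position: [0.5777, -0.2881, 0.1304]
tool_rot: [[-0.97, 0.244, -0.001], [0.244, 0.97, 0.002], [0.001, 0.002, -1.0]]
ft_force: [-0.2, -0.3, -0.6]
grip_width: 0.085
```

View pics/w14.png

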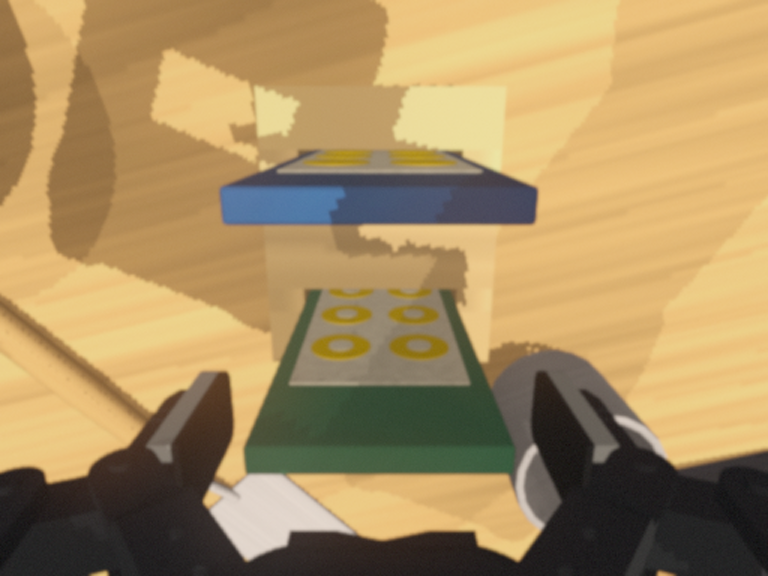

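The green card (ring biscuits) lies centred between the pads, with its top edge at (380,458). Gripping and lifting.

```bash
python3 -m pendant '[55,0,0,0,0,0,0,55,0,0,0,0,0,0,55,0,0,0,0,0,0,55,0,0,0,0,0,0,55,0,0,0,0,0,0]' 45;python3 -m pendant '[55,0,0,-0.2,0,0,0,55,0,0,-0.6,0,0,0,55,0,0,-0.9,0,0,0,55,0,0,-0.9,0,0,0,55,0,0,-0.9,0,0,0,55,0,0,-0.5,0,0,0,55,0,0,0,0,0,0]';python3 - <<'E'
from geo import *
d,R,t=cam('wrist');save(d,'w15');np.savez('/tmp/w15.npz',W=cloud(d,R,t),f=d['frame']);print(observe()['q'].round(1))
E
```

```text
time_s: 16.35
position: [0.5792, -0.29, 0.134]
tool_rot: [[-0.969, 0.245, 0.005], [0.245, 0.969, -0.002], [-0.006, -0.001, -1.0]]
ft_force: [0.4, 0.8, 6.3]
grip_width: 0.0633
time_s: 17.05
position: [0.5784, -0.29, 0.3373]
tool_rot: [[-0.969, 0.245, 0.009], [0.245, 0.969, -0.006], [-0.01, -0.004, -1.0]]
ft_force: [-0.8, 0.0, -1.4]
grip_width: 0.0627
[ -37.1   30.    44.2    0.   105.5 -112.9]
```

View pics/w15.png

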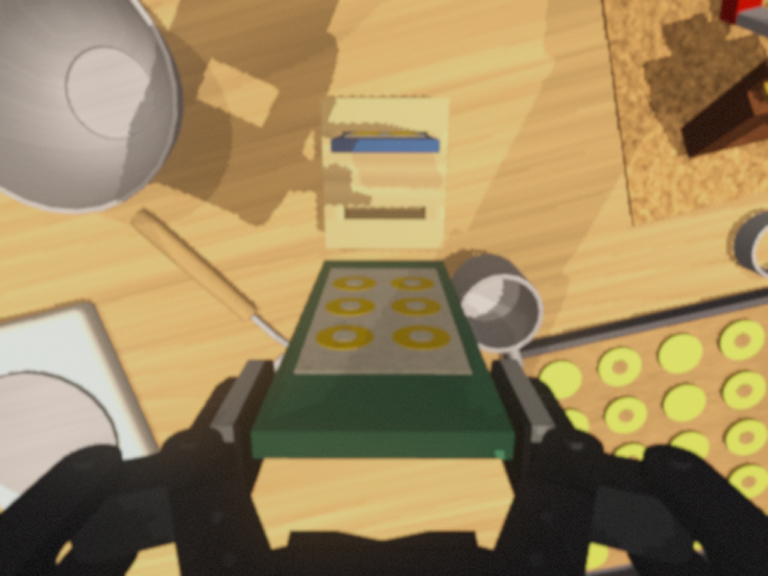

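```bash
cat > cardfit.py <<'E'
from geo import *
def fit(fn,R,p):
    D=np.load(fn);W=D['W'];L=(W-p)@R
    m=(abs(L[...,1])<.034)&(L[...,0]>-.005)&(L[...,0]<.012)&(L[...,2]>-.03)&(L[...,2]<.13)
    P=L[m];h=P[(P[:,2]>-.02)&(P[:,2]<.11)&(abs(P[:,1])<.028)]
    for _ in range(4):
        c=h.mean(0);u,s,vt=np.linalg.svd(h-c,full_matrices=False);n=vt[2]*np.sign(vt[2][0]);r=(h-c)@n;h=h[abs(r)<max(.0015,2*r.std())]
    print('face n in tool',n.round(4),'c',c.round(4),len(h),r.std())
    F=P[abs((P-c)@n)<.003]
    print('z ext along tool',np.percentile(F[:,2],[.3,99.7]).round(4),'y',np.percentile(F[:,1],[.5,99.5]).round(4))
    for a,b in((0,.03),(.03,.06),(.06,.09),(.09,.12)):
        q=F[(F[:,2]>a)&(F[:,2]<b)];print(a,q[:,1].min().round(4),q[:,1].max().round(4))
    return n,c
if __name__=='__main__':
    s=observe();fit('/tmp/w15.npz',s['tool_rot'],s['position'])
E
python3 cardfit.py
```

```text
face n in tool [ 1.      0.0012 -0.0033] c [ 0.0043 -0.      0.0239] 8674 0.0004396413804719294
z ext along tool [-0.0298  0.1165] y [-0.0318  0.0313]
0 -0.032 0.0316
0.03 -0.0319 0.0315
0.06 -0.0319 0.0316
0.09 -0.0318 0.0318
```

```bash
cat > tgt.py <<'E'
from geo import *
Rs,o=stand(0,-23.1,[.5776,.0264,.004])
B=.118
def tcp(x,zb,y=0): # card bottom centre in stand coords (mm)
    Rt=np.c_[-Rs[:,0],Rs[:,1],-Rs[:,2]]
    return Rt,o+Rs@np.array([x/1000+.0003,y/1000,zb/1000+B])
if __name__=='__main__':
    plan([(*tcp(35,215),10),(*tcp(24,150),3)],55)
E
python3 tgt.py
```

```text
n 10 end [0.4794 0.0265 0.3239]
55,0.35,0.56,0.02,-0.04,-0.28,-0.17,
55,0.33,0.58,0,-0.04,-0.29,-0.18,
55,0.32,0.58,0,-0.03,-0.28,-0.17,
55,0.3,0.59,-0.01,-0.04,-0.28,-0.18,
55,0.29,0.59,-0.02,-0.04,-0.29,-0.17,
55,0.28,0.61,-0.03,-0.04,-0.28,-0.18,
55,0.26,0.6,-0.04,-0.03,-0.28,-0.17,
55,0.24,0.62,-0.04,-0.04,-0.29,-0.18,
55,0.22,0.62,-0.05,-0.04,-0.28,-0.17,
55,0.21,0.63,-0.05,-0.04,-0.28,-0.18,
n 3 end [0.4948 0.0265 0.2598]
55,0.07,-0,0.43,0,-0,0,
55,0.08,-0,0.43,0,-0,0,
55,0.07,-0,0.44,0,-0,0,
```

```bash
python3 -m pendant '[55,0.35,0.56,0.02,-0.04,-0.28,-0.17,55,0.33,0.58,0,-0.04,-0.29,-0.18,55,0.32,0.58,0,-0.03,-0.28,-0.17,55,0.3,0.59,-0.01,-0.04,-0.28,-0.18,55,0.29,0.59,-0.02,-0.04,-0.29,-0.17,55,0.28,0.61,-0.03,-0.04,-0.28,-0.18,55,0.26,0.6,-0.04,-0.03,-0.28,-0.17,55,0.24,0.62,-0.04,-0.04,-0.29,-0.18,55,0.22,0.62,-0.05,-0.04,-0.28,-0.17,55,0.21,0.63,-0.05,-0.04,-0.28,-0.18,55,0,0,0,0,0,0,55,0,0,0,0,0,0]';python3 - <<'E'
from tgt import *
print(observe()['q'].round(1))
d,R,t=cam('wrist');save(d,'w16');np.savez('/tmp/w16.npz',W=cloud(d,R,t),f=d['frame'])
d,R,t=cam('scene')
cv2.imwrite('pics/s16.png',cv2.resize(d['frame'][120:270,190:340,::-1],None,fx=4,fy=4))
plan([(*tcp(24,150),3)],55)
E
```

```text
time_s: 18.3
position: [0.4786, 0.027, 0.322]
tool_rot: [[-0.922, -0.002, 0.388], [-0.0, 1.0, 0.003], [-0.388, 0.003, -0.922]]
ft_force: [0.4, -1.0, -0.4]
grip_width: 0.0629
[ -14.1    1.2   89.5    6.1   67.2 -105.4]
n 3 end [0.495  0.0266 0.2599]
55,0.07,0,0.42,0.01,-0.01,-0,
55,0.06,0,0.42,0,-0.01,-0.01,
55,0.07,0.01,0.43,0.01,-0.01,0,
```

View pics/w16.png

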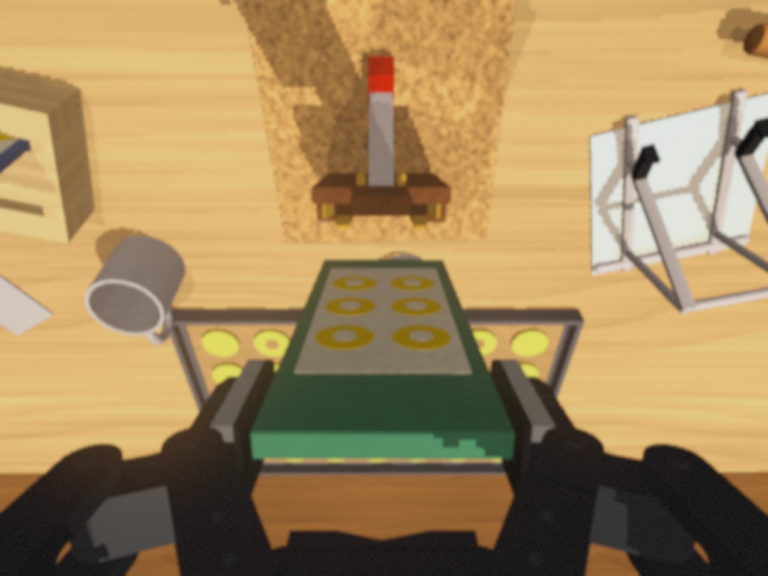

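View pics/s16.png

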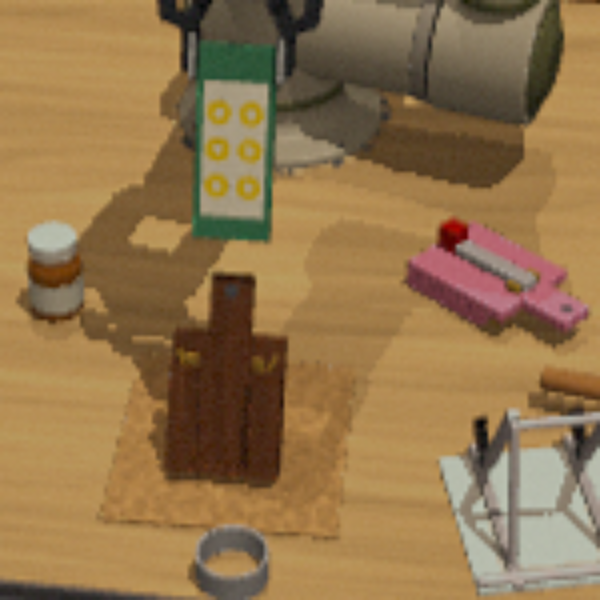

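Both card and stand are visible in the wrist view (card bottom edge at (383,263), board top at (381,190)). I'll cross-check their relative pose in this one image.

```bash
python3 - <<'E'
from tgt import *
from cardfit import fit
s=observe();n,c=fit('/tmp/w16.npz',s['tool_rot'],s['position'])
D=np.load('/tmp/w16.npz');W=D['W'];h=cv2.cvtColor(D['f'],cv2.COLOR_RGB2HSV).astype(int)
L=(W-o)@Rs
wood=(h[...,1]>90)&(h[...,2]<130)
m=wood&(abs(L[...,1])<.06)&(L[...,2]>.02)&(L[...,2]<.175)&(abs(L[...,0])<.006)
q=L[m];pf=np.polyfit(q[:,2],q[:,0],1);print('back x fit: slope deg',np.degrees(pf[0]),'x at z=.1',np.polyval(pf,.1))
b=q[q[:,2]<.118];print('board y',np.percentile(b[:,1],[1,99]),b[:,1].min(),b[:,1].max())
m=(abs(L[...,1])<.06)&(L[...,0]>.001)&(L[...,0]<.03)&(abs(L[...,2]-.12)<.004);q=L[m];print('top face',len(q),np.percentile(q,[2,50,98],axis=0).round(4).tolist())
# brass flares
m=(h[...,0]>18)&(h[...,0]<32)&(h[...,1]>130)&(abs(L[...,1])<.05)&(L[...,0]>.008)&(L[...,0]<.04)&(L[...,2]>.08)&(L[...,2]<.12);q=L[m]
print('brass',len(q));
for sg in(-1,1):
    k=q[q[:,1]*sg>0];print(np.percentile(k,[2,50,98],axis=0).round(4).tolist())
E
```

```text
face n in tool [ 0.9999 -0.0022 -0.01  ] c [ 0.0053 -0.      0.0237] 9148 0.00043254644061204497
z ext along tool [-0.0298  0.1191] y [-0.0309  0.0323]
0 -0.0309 0.0327
0.03 -0.0307 0.0328
0.06 -0.0306 0.0329
0.09 -0.0305 0.0329
back x fit: slope deg 0.7774118345392128 x at z=.1 0.0009237867353526179
board y [-0.0451954   0.04473876] -0.04648565219580465 0.04526401546421282
top face 596 [[0.0017, -0.0467, 0.119], [0.0068, 0.0188, 0.1207], [0.0121, 0.0467, 0.1222]]
brass 167
[[0.0163, -0.0418, 0.0976], [0.0235, -0.0364, 0.1052], [0.0315, -0.0235, 0.1077]]
[[0.0161, 0.0244, 0.0998], [0.0268, 0.0311, 0.1056], [0.0317, 0.042, 0.1074]]
```

```bash
python3 - <<'E'
from tgt import *
plan([(*tcp(26,150,-1),3),(*tcp(20.3,114,-1),3)],55)
E
```

```text
n 3 end [0.4968 0.0256 0.2607]
55,0.05,-0,0.42,0.01,-0.01,-0,
55,0.06,-0.01,0.42,0,-0.01,-0.01,
55,0.05,-0,0.43,0.01,-0.01,0,
n 3 end [0.5054 0.0256 0.2252]
55,0.04,-0,0.24,-0,-0,0,
55,0.04,-0,0.24,-0,-0,0,
55,0.04,-0,0.24,-0,-0,0,
```

```bash
python3 -m pendant '[55,0.05,0,0.42,0.01,-0.01,0,55,0.06,-0.01,0.42,0,-0.01,-0.01,55,0.05,0,0.43,0.01,-0.01,0,55,0.04,0,0.24,0,0,0,55,0.04,0,0.24,0,0,0,55,0.04,0,0.24,0,0,0,55,0,0,0,0,0,0,55,0,0,0,0,0,0]';python3 - <<'E'
from tgt import *
d,R,t=cam('wrist');save(d,'w17');np.savez('/tmp/w17.npz',W=cloud(d,R,t),f=d['frame'])
d,R,t=cam('scene')
cv2.imwrite('pics/s17.png',cv2.resize(d['frame'][150:250,210:290,::-1],None,fx=6,fy=6))
plan([(*tcp(20.3,94,-1),2)],55)
s=observe();from cardfit import fit
fit('/tmp/w17.npz',s['tool_rot'],s['position'])
E
```

```text
time_s: 19.2
position: [0.5057, 0.0255, 0.2258]
tool_rot: [[-0.92, 0.0, 0.393], [0.0, 1.0, -0.0], [-0.393, -0.0, -0.92]]
ft_force: [-0.2, -0.1, -1.6]
grip_width: 0.0626
n 2 end [0.5135 0.0252 0.207 ]
55,0.01,-0,0.21,-0,0.01,0,
55,0,-0.01,0.21,-0,0,0,
face n in tool [ 0.9999  0.0021 -0.0129] c [ 0.0047 -0.0001  0.0176] 8510 0.00042614660274776893
z ext along tool [-0.0298  0.1165] y [-0.0322  0.031 ]
0 -0.0323 0.0315
0.03 -0.032 0.0314
0.06 -0.032 0.0315
0.09 -0.0318 0.0316
```

View pics/w17.png

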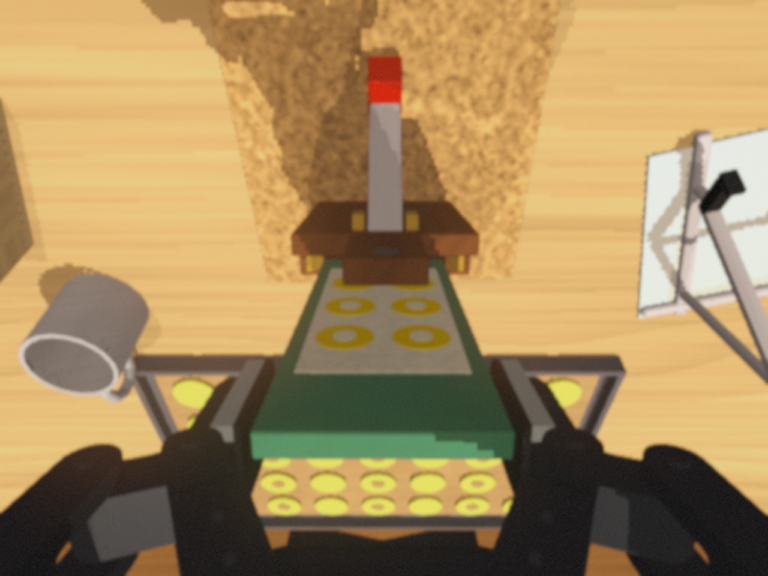

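View pics/s17.png

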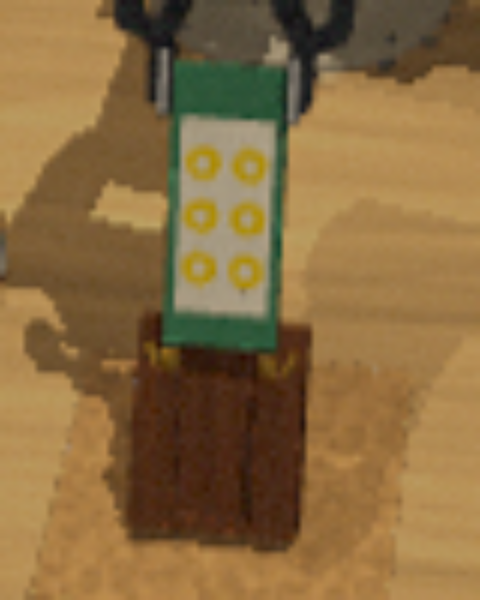

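```bash
cat > rel.py <<'E'
from tgt import *
import sys
D=np.load(sys.argv[1]);W=D['W'];h=cv2.cvtColor(D['f'],cv2.COLOR_RGB2HSV).astype(int)
L=(W-o)@Rs
wood=(h[...,1]>90)&(h[...,2]<130)
m=wood&(abs(L[...,1])<.06)&(L[...,2]>.05)&(L[...,2]<.168)&(abs(L[...,0])<.006)
q=L[m];pf=np.polyfit(q[:,2],q[:,0],1);print('back: slope deg',np.degrees(pf[0]),'x at .11',np.polyval(pf,.11),'at .15',np.polyval(pf,.15))
b=L[wood&(abs(L[...,1])<.06)&(abs(L[...,2]-.118)<.005)&(abs(L[...,0]-.006)<.009)];print('board y',b[:,1].min(),b[:,1].max(),(b[:,1].min()+b[:,1].max())/2)
g=(h[...,0]>50)&(h[...,0]<95)&(h[...,1]>80)&(abs(L[...,1])<.045)&(L[...,2]>.10)&(L[...,2]<.30)&(L[...,0]>.005)&(L[...,0]<.03)
q=L[g];pf=np.polyfit(q[:,2],q[:,0],1);z0=float(sys.argv[2])/1000
print('card back x at',z0,np.polyval(pf,z0),'slope deg',np.degrees(pf[0]))
for a in np.arange(.12,.28,.03):
    k=q[abs(q[:,2]-a)<.012]
    if len(k)>10: print(a.round(2),k[:,1].min().round(4),k[:,1].max().round(4),((k[:,1].min()+k[:,1].max())/2).round(4))
E
python3 rel.py /tmp/w17.npz 114
```

```text
back: slope deg -0.14449035290763526 x at .11 0.0007127768130509736 at .15 0.0006119035172267016
board y -0.045930885223029405 0.04606589733468145 6.750605582602279e-05
card back x at 0.114 -0.007825887905681124 slope deg 10.239168811633533
0.24 -0.0218 0.029 0.0036
0.27 -0.0331 0.0306 -0.0012
```

```bash
python3 -m pendant '[55,0,0.02,0.15,0,0,0,55,0,0,0.15,0,0,0,55,0,0,0.15,0,0,0,55,0,0,0,0,0,0]'; python3 -m pendant '[55,0,0,0.15,0,0,0,55,0,0,0.15,0,0,0,55,0,0,0,0,0,0]';python3 - <<'E'
from tgt import *
d,R,t=cam('wrist');save(d,'w18');np.savez('/tmp/w18.npz',W=cloud(d,R,t),f=d['frame'])
d,R,t=cam('scene')
cv2.imwrite('pics/s18.png',cv2.resize(d['frame'][150:250,210:290,::-1],None,fx=6,fy=6))
s=observe();from cardfit import fit
q=Rs.T@(s['position']-o);print('tcp in stand',q, 'bottom z',q[2]-.118)
fit('/tmp/w18.npz',s['tool_rot'],s['position'])
E
python3 rel.py /tmp/w18.npz 94|head -2
```

```text
time_s: 19.7
position: [0.5182, 0.0269, 0.2113]
tool_rot: [[-0.913, -0.001, 0.408], [-0.002, 1.0, -0.002], [-0.408, -0.003, -0.913]]
ft_force: [-11.1, 2.0, 36.8]
grip_width: 0.0631
time_s: 20.0
position: [0.5266, 0.0265, 0.2017]
tool_rot: [[-0.909, -0.001, 0.418], [-0.002, 1.0, -0.004], [-0.418, -0.005, -0.909]]
ft_force: [-16.8, 2.7, 60.9]
grip_width: 0.0632
tcp in stand [3.04607852e-02 1.30868078e-04 2.01960073e-01] bottom z 0.08396007347656897
face n in tool [ 0.9988  0.0036 -0.0492] c [0.0026 0.0001 0.0087] 7579 0.0004401607322758497
z ext along tool [-0.0299  0.091 ] y [-0.0319  0.0315]
0 -0.0318 0.0322
0.03 -0.0319 0.0323
0.06 -0.0337 0.0324
0.09 -0.0308 0.0323
back: slope deg 3.6871332293884853 x at .11 0.0036046935485861335 at .15 0.00617879814108695
board y -0.04575736025364847 0.04589433760946789 6.848867790971297e-05
```

View pics/s18.png

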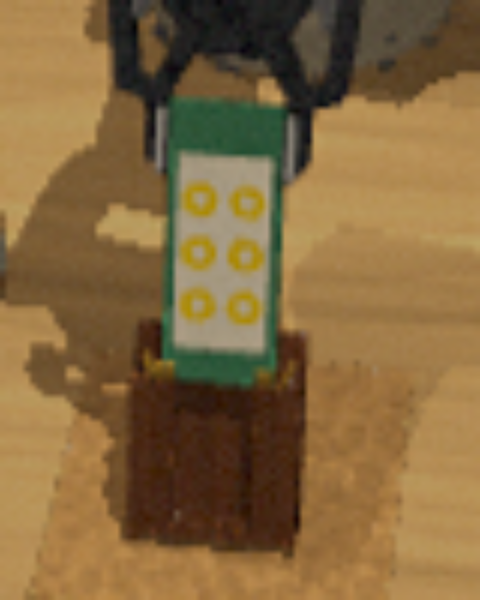

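The card caught and the force rose to 61 N, with the stand tipping a few degrees. I'll back straight out and look.

```bash
python3 -m pendant '[55,0,0,-0.15,0,0,0,55,0,0,-0.15,0,0,0,55,0,0,-0.15,0,0,0,55,0,0,0,0,0,0]';python3 - <<'E'
from tgt import *
d,R,t=cam('wrist');save(d,'w19');np.savez('/tmp/w19.npz',W=cloud(d,R,t),f=d['frame'])
d,R,t=cam('scene');np.savez('/tmp/s19.npz',W=cloud(d,R,t),f=d['frame'])
cv2.imwrite('pics/s19.png',cv2.resize(d['frame'][150:250,210:290,::-1],None,fx=6,fy=6))
s=observe();from cardfit import fit
q=Rs.T@(s['position']-o);print('tcp in stand',q, 'bottom z',q[2]-.118)
fit('/tmp/w19.npz',s['tool_rot'],s['position'])
E
python3 rel.py /tmp/w19.npz 94|head -2
```

```text
time_s: 20.5
position: [0.5113, 0.0272, 0.2124]
tool_rot: [[-0.919, -0.001, 0.394], [-0.001, 1.0, -0.0], [-0.394, -0.0, -0.919]]
ft_force: [0.0, -0.2, -1.1]
grip_width: 0.0631
tcp in stand [0.02052309 0.00074488 0.21703343] bottom z 0.0990334292261866
face n in tool [ 0.9988  0.0033 -0.0479] c [0.0029 0.0001 0.0134] 8305 0.00043843720059118474
z ext along tool [-0.0298  0.0977] y [-0.0319  0.0315]
0 -0.0318 0.032
0.03 -0.0315 0.0322
0.06 -0.0312 0.0323
0.09 -0.0336 0.0336
back: slope deg -0.22424754459769217 x at .11 0.0018670297616236553 at .15 0.0017104754419139533
board y -0.04542249280612716 0.04580399177353845 0.00019074948370564546
```

View pics/s19.png

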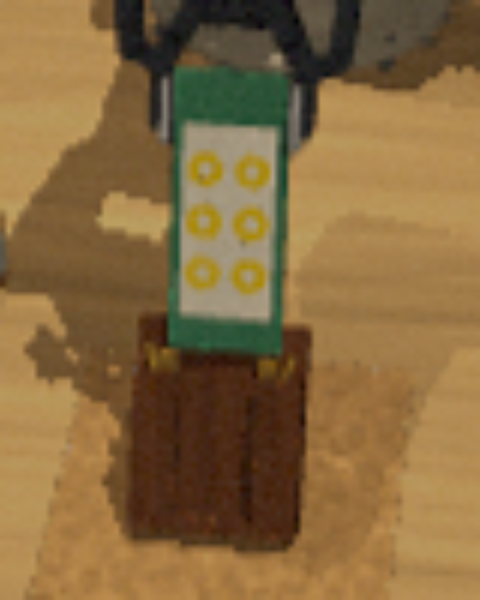

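View pics/w19.png

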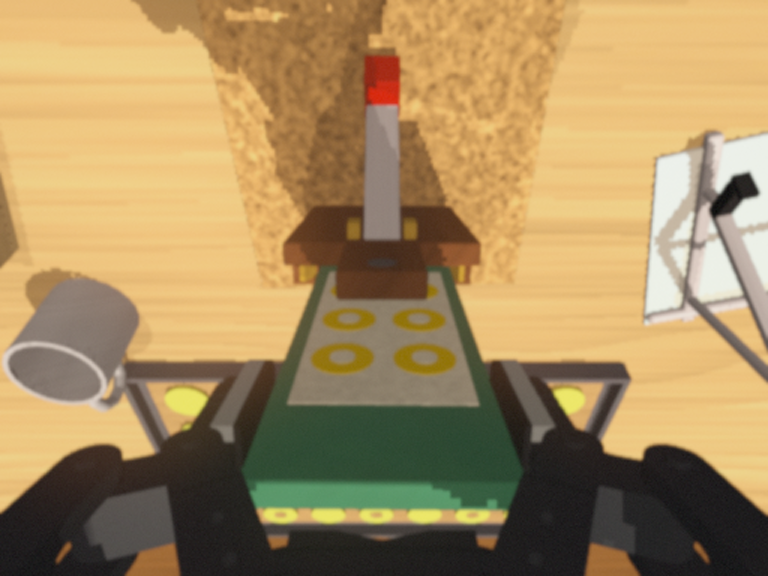

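```bash
python3 -m pendant '[55,0,0,-0.3,0,0,0,55,-0.1,0,-0.5,0,0,0,55,-0.2,0,-0.5,0,0,0,55,-0.2,0,-0.5,0,0,0,55,0,0,0,0,0,0,55,0,0,0,0,0,0]';python3 - <<'E'
from tgt import *
d,R,t=cam('wrist');save(d,'w20');np.savez('/tmp/w20.npz',W=cloud(d,R,t),f=d['frame'])
f=d['frame'];print(f.shape)
cv2.imwrite('pics/w20c.png',cv2.resize(f[100:190,190:330,::-1],None,fx=5,fy=5,interpolation=cv2.INTER_CUBIC))
d,R,t=cam('scene');np.savez('/tmp/s20.npz',W=cloud(d,R,t),f=d['frame'])
cv2.imwrite('pics/s20.png',cv2.resize(d['frame'][190:250,215:275,::-1],None,fx=10,fy=10,interpolation=cv2.INTER_CUBIC))
s=observe();from cardfit import fit
fit('/tmp/w20.npz',s['tool_rot'],s['position'])
E
python3 rel.py /tmp/w20.npz 94|head -2
```

```text
time_s: 21.2
position: [0.4988, 0.0272, 0.3039]
tool_rot: [[-0.92, -0.001, 0.392], [-0.001, 1.0, 0.0], [-0.392, -0.0, -0.92]]
ft_force: [0.7, -0.5, -1.5]
grip_width: 0.0631
(384, 512, 3)
face n in tool [ 0.999   0.0038 -0.0452] c [ 0.003  -0.0001  0.0242] 9932 0.00043430315555026573
z ext along tool [-0.0298  0.1078] y [-0.0319  0.0314]
0 -0.032 0.0318
0.03 -0.0315 0.0322
0.06 -0.0312 0.0322
0.09 -0.0309 0.0325
back: slope deg 0.3842264839813763 x at .11 0.0008864160616239477 at .15 0.0011546567503773985
board y -0.04548465998526925 0.04522306947342208 -0.0001307952559235874Traceback (most recent call last):
  File "rel.py", line 10, in <module>
    q=L[g];pf=np.polyfit(q[:,2],q[:,0],1);z0=float(sys.argv[2])/1000
              ~~~~~~~~~~^^^^^^^^^^^^^^^^^
    raise TypeError("expected non-empty vector for x")
TypeError: expected non-empty vector for x
```

View pics/w20c.png

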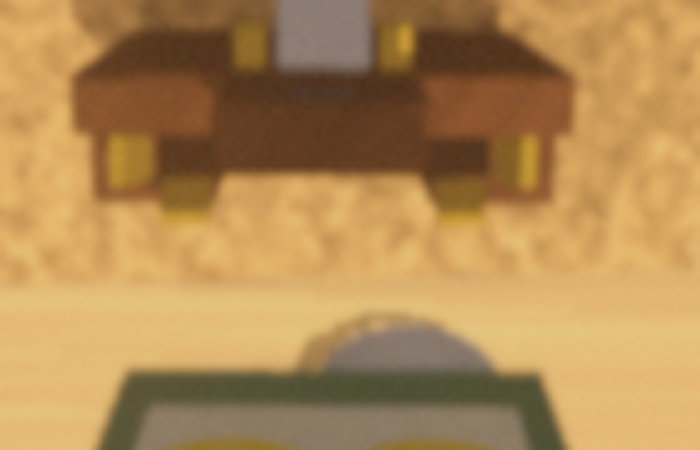

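View pics/s20.png

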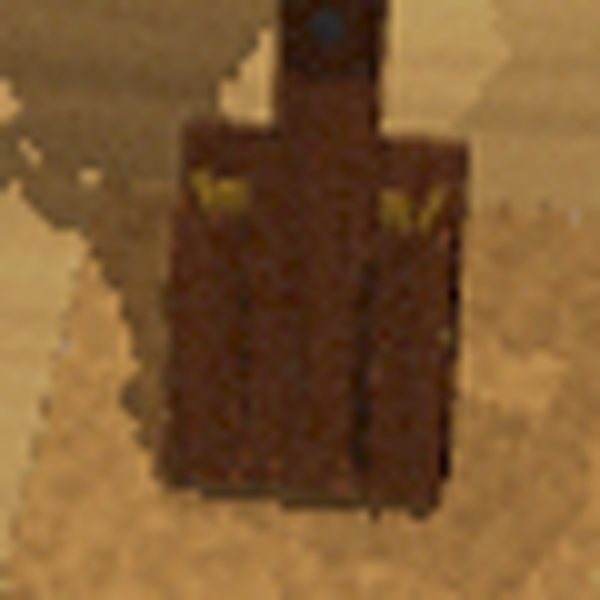

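View pics/w20.png

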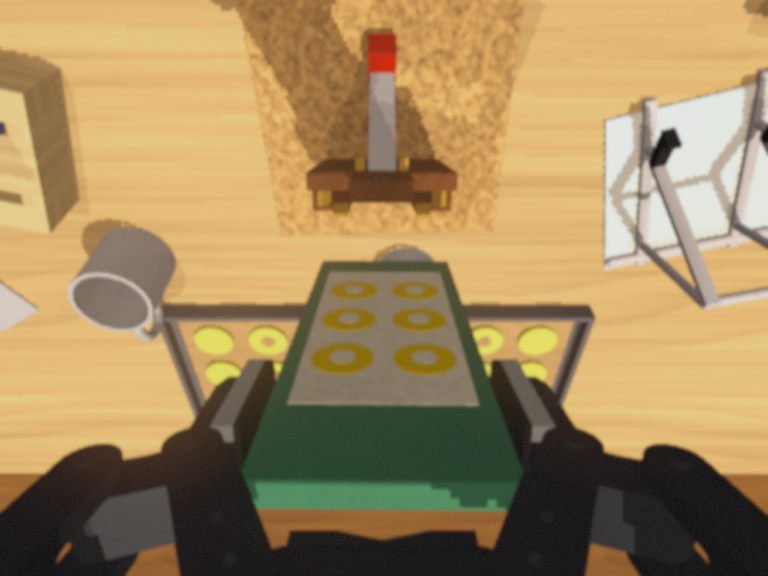

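```bash
cat > t2.py <<'E'
from geo import *
Rs,o=stand(0,-23.1,[.5787,.0264,.004])
def C(B,cx,cy,sl): # card bottom mid in tool, dir slope
    z=unit([sl,0,1]); y=np.array([0,1.,0]); x=np.cross(y,z)
    return np.c_[-x,y,-z],np.array([cx,cy,B])   # card axes: x=-tool x, z up
def tool(CR,cb,x,zb,y=0,tilt=0):
    # tilt deg: + => bottom toward back (card z leans to front)
    Rc=Rs@Ro.from_rotvec([0,np.radians(tilt),0]).as_matrix()
    Rt=Rc@CR.T
    return Rt,o+Rs@np.array([x,y,zb])/1000-Rt@cb
E
python3 - <<'E'
from t2 import *
s=observe();R,p=s['tool_rot'],s['position']
D=np.load('/tmp/w20.npz');W=D['W'];L=(W-p)@R
# top edge of card
m=(abs(L[...,1])<.028)&(L[...,0]>-.01)&(L[...,0]<.006)&(L[...,2]<-.02)&(L[...,2]>-.06)
q=L[m];print(len(q),np.percentile(q,[2,50,98],axis=0).round(4).tolist())
f=(abs(L[...,1])<.028)&(L[...,0]>-.006)&(L[...,0]<.012)&(L[...,2]>.0)&(L[...,2]<.13);print('bottom',np.percentile(L[f][:,2],[99,99.8,100]))
CR,cb=C(.110,.0028,.0002,.0453)
plan([(*tool(CR,cb,24,140,0,.8),3),(*tool(CR,cb,15.8,111,0,.8),4)],55)
E
```

```text
11207 [[-0.0079, -0.0268, -0.0508], [-0.0007, 0.0001, -0.0427], [0.0007, 0.0268, -0.0208]]
bottom [0.10634818 0.10867948 0.10957191]
n 3 end [0.5024 0.0263 0.2431]
55,0.13,-0.01,0.38,0,-0.08,0,
55,0.14,-0,0.37,0,-0.08,0,
55,0.14,-0.01,0.38,0,-0.08,0,
n 4 end [0.5058 0.0263 0.2132]
55,0.05,-0,0.14,0,0,0,
55,0.04,-0,0.15,0,0,0,
55,0.05,-0,0.14,0,0,0,
55,0.05,-0,0.14,0,0,0,
```

```bash
python3 -m pendant '[55,0.13,-0.01,0.38,0,-0.08,0,55,0.14,0,0.37,0,-0.08,0,55,0.14,-0.01,0.38,0,-0.08,0,55,0,0,0,0,0,0]' 25; python3 -m pendant '[55,0.05,0,0.14,0,0,0,55,0.04,0,0.15,0,0,0,55,0.05,0,0.14,0,0,0,55,0.05,0,0.14,0,0,0,55,0,0,0,0,0,0]';python3 - <<'E'
from t2 import *
d,R,t=cam('wrist');save(d,'w21');np.savez('/tmp/w21.npz',W=cloud(d,R,t),f=d['frame'])
s=observe();from cardfit import fit
fit('/tmp/w21.npz',s['tool_rot'],s['position']);print('tcp',Rs.T@(s['position']-o))
CR,cb=C(.110,.0028,.0002,.0453)
plan([(*tool(CR,cb,16,91,0,.8),6)],55)
E
python3 rel.py /tmp/w21.npz 94 2>&1|head -2
```

```text
time_s: 21.7
position: [0.5014, 0.0265, 0.2411]
tool_rot: [[-0.909, -0.001, 0.417], [-0.0, 1.0, 0.001], [-0.417, 0.001, -0.909]]
ft_force: [-0.4, -0.0, -0.1]
grip_width: 0.0629
time_s: 22.2
position: [0.5062, 0.0262, 0.2139]
tool_rot: [[-0.906, -0.001, 0.422], [-0.001, 1.0, 0.0], [-0.422, -0.0, -0.906]]
ft_force: [0.7, 0.2, -0.8]
grip_width: 0.0632
face n in tool [ 0.9987  0.0037 -0.0513] c [ 0.0035 -0.0001  0.0134] 8595 0.00045136559686209806
z ext along tool [-0.0299  0.1012] y [-0.0319  0.0315]
0 -0.0317 0.0319
0.03 -0.0315 0.0323
0.06 -0.0313 0.0323
0.09 -0.0338 0.0339
tcp [ 1.60877582e-02 -2.14392292e-04  2.22034127e-01]
n 6 end [0.5139 0.0262 0.1949]
55,0,0,0.07,0,0,0,
55,0.01,0,0.07,0,0.01,0,
55,0,0,0.07,0,-0,0,
55,0.01,0,0.07,0,0,0,
55,0,0,0.07,0,0.01,0.01,
55,0.01,0,0.07,0,-0,-0,
back: slope deg 0.3620954225658017 x at .11 0.0008550114271827141 at .15 0.0011078017203896505
board y -0.045759025660119024 0.04592119298578177 8.108366283137228e-05
```

View pics/w21.png

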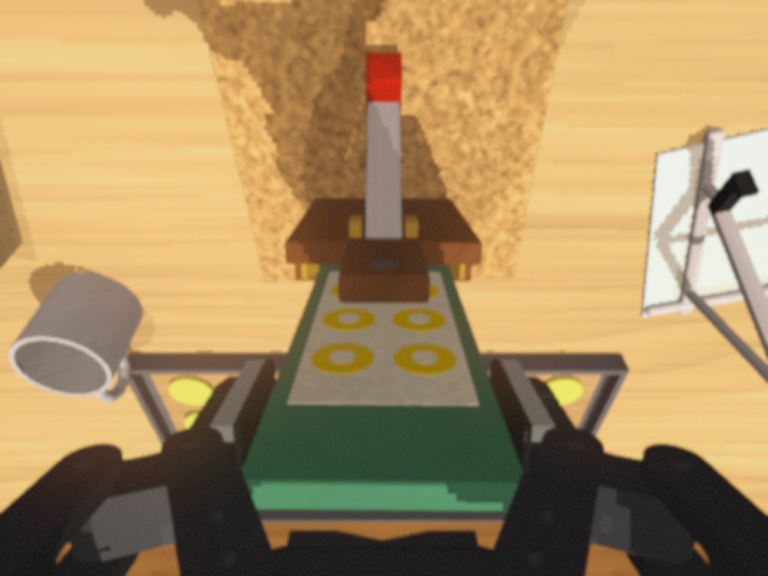

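```bash
for i in 1; do python3 -m pendant '[55,0,0,0.07,0,0,0,55,0.01,0,0.07,0,0,0,55,0,0,0,0,0,0]'; done
```

```text
time_s: 22.55
position: [0.509, 0.0262, 0.208]
tool_rot: [[-0.906, -0.001, 0.423], [-0.001, 1.0, 0.0], [-0.423, -0.0, -0.906]]
ft_force: [-0.6, 0.9, -0.6]
grip_width: 0.0635
```

```bash
python3 -m pendant '[55,0,0,0.04,0,0,0,55,0,0,0.04,0,0,0,55,0,0,0,0,0,0]'
```

```text
time_s: 22.85
position: [0.5107, 0.0262, 0.2045]
tool_rot: [[-0.906, -0.001, 0.424], [-0.001, 1.0, 0.0], [-0.424, -0.0, -0.906]]
ft_force: [-0.6, -0.2, -0.2]
grip_width: 0.0631
```

```bash
python3 -m pendant '[55,0,0,0.04,0,0,0,55,0,0,0.04,0,0,0,55,0,0,0,0,0,0]'
```

```text
time_s: 23.15
position: [0.5124, 0.0262, 0.2009]
tool_rot: [[-0.906, -0.001, 0.424], [-0.001, 1.0, 0.0], [-0.424, -0.0, -0.906]]
ft_force: [-0.7, -0.3, -1.2]
grip_width: 0.0634
```

```bash
python3 -m pendant '[55,0,0,0.04,0,0,0,55,0,0,0.04,0,0,0,55,0,0,0,0,0,0]'
```

```text
time_s: 23.45
position: [0.5141, 0.0262, 0.1972]
tool_rot: [[-0.906, -0.001, 0.424], [-0.001, 1.0, 0.0], [-0.424, -0.0, -0.906]]
ft_force: [0.2, 0.0, -0.6]
grip_width: 0.0628
```

```bash
python3 -m pendant '[55,0,0,0.05,0,0,0,55,0,0,0.05,0,0,0,55,0,0,0,0,0,0]'
```

```text
time_s: 23.75
position: [0.5162, 0.0262, 0.1926]
tool_rot: [[-0.906, -0.001, 0.423], [-0.001, 1.0, 0.0], [-0.423, -0.0, -0.906]]
ft_force: [0.6, -0.1, -1.1]
grip_width: 0.0632
```

```bash
python3 -m pendant '[55,0,0,0.05,0,0,0,55,0,0,0.05,0,0,0,55,0,0,0,0,0,0]'; python3 - <<'E'
from t2 import *
d,R,t=cam('wrist');save(d,'w22');np.savez('/tmp/w22.npz',W=cloud(d,R,t),f=d['frame'])
s=observe();from cardfit import fit
fit('/tmp/w22.npz',s['tool_rot'],s['position']);print('tcp',Rs.T@(s['position']-o), (Rs.T@s['tool_rot'][:,2]))
d,R,t=cam('scene')
cv2.imwrite('pics/s22.png',cv2.resize(d['frame'][150:250,210:290,::-1],None,fx=6,fy=6))
E
python3 rel.py /tmp/w22.npz 94 2>&1|head -2
```

```text
time_s: 24.05
position: [0.5183, 0.0262, 0.188]
tool_rot: [[-0.906, -0.001, 0.423], [-0.001, 1.0, 0.0], [-0.423, -0.0, -0.906]]
ft_force: [0.4, -0.3, -0.8]
grip_width: 0.0633
face n in tool [ 0.9988  0.0035 -0.0492] c [ 0.0027 -0.0001  0.005 ] 6835 0.00043053216957323535
z ext along tool [-0.0299  0.0763] y [-0.032   0.0314]
0 -0.0319 0.0319
0.03 -0.0315 0.032
0.06 -0.0334 0.0334
back: slope deg 0.3333877650811429 x at .11 0.0008065071349547921 at .15 0.001039255702416045
board y -0.0457582786104626 0.04616484606000334 0.00020328372477037074Traceback (most recent call last):
  File "<stdin>", line 4, in <module>
  File "cardfit.py", line 12, in fit
    q=F[(F[:,2]>a)&(F[:,2]<b)];print(a,q[:,1].min().round(4),q[:,1].max().round(4))
                                       ~~~~~~~~~~^^
    return umr_minimum(a, axis, None, out, keepdims, initial, where)
ValueError: zero-size array to reduction operation minimum which has no identity
```

```bash
python3 -m pendant '[55,0.005,0,0.07,0,-0.03,0,55,0.004,0,0.07,0,0,0,55,0.004,0,0.07,0,0,0,55,0,0,0,0,0,0]'
```

```text
time_s: 24.5
position: [0.5222, 0.0262, 0.1781]
tool_rot: [[-0.904, -0.001, 0.427], [-0.001, 1.0, 0.0], [-0.427, -0.0, -0.904]]
ft_force: [-0.1, 0.4, -1.6]
grip_width: 0.0629
```

```bash
python3 - <<'E'
from t2 import *
d,R,t=cam('scene')
cv2.imwrite('pics/s22.png',cv2.resize(d['frame'][150:250,210:290,::-1],None,fx=6,fy=6))
s=observe();print('tcp',Rs.T@(s['position']-o), (Rs.T@s['tool_rot'][:,2]))
E
```

```text
tcp [ 0.01641987 -0.00025516  0.18254548] [ 3.82081421e-02  4.99158582e-05 -9.99269801e-01]
```

View pics/s22.png

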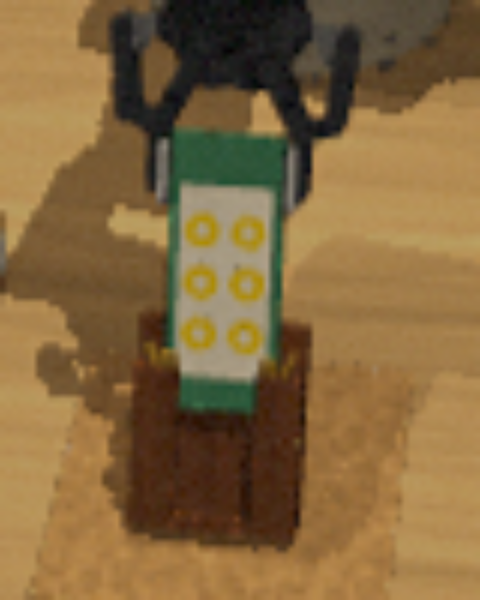

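The card's lower edge (215,410) is now behind the two lips, showing only in the window, and there is no contact force. Continuing down.

```bash
python3 -m pendant '[55,0.004,0,0.09,0,0,0,55,0.004,0,0.09,0,0,0,55,0.004,0,0.09,0,0,0,55,0,0,0,0,0,0]'
```

```text
time_s: 24.95
position: [0.5274, 0.0262, 0.1654]
tool_rot: [[-0.904, -0.001, 0.427], [-0.001, 1.0, 0.0], [-0.427, -0.0, -0.904]]
ft_force: [-0.0, -0.0, -1.2]
grip_width: 0.0632
```

```bash
python3 -m pendant '[55,0.004,0,0.09,0,0,0,55,0.004,0,0.09,0,0,0,55,0.004,0,0.09,0,0,0,55,0,0,0,0,0,0]'
```

```text
time_s: 25.35
position: [0.5326, 0.0262, 0.1531]
tool_rot: [[-0.904, -0.001, 0.427], [-0.001, 1.0, 0.0], [-0.427, -0.0, -0.904]]
ft_force: [-0.3, -0.1, -0.2]
grip_width: 0.0631
```

```bash
python3 -m pendant '[55,0.004,0,0.09,0,0,0,55,0.004,0,0.09,0,0,0,55,0.004,0,0.09,0,0,0,55,0,0,0,0,0,0]'
```

```text
time_s: 25.75
position: [0.5378, 0.0262, 0.1406]
tool_rot: [[-0.904, -0.001, 0.427], [-0.001, 1.0, 0.0], [-0.427, -0.0, -0.904]]
ft_force: [-0.0, 0.2, -0.9]
grip_width: 0.0631
```

```bash
python3 -m pendant '[55,0.004,0,0.09,0,0,0,55,0.004,0,0.07,0,0,0,55,0,0,0,0,0,0]'; python3 - <<'E'
from t2 import *
d,R,t=cam('scene')
cv2.imwrite('pics/s23.png',cv2.resize(d['frame'][150:250,210:290,::-1],None,fx=6,fy=6))
s=observe();print('tcp',Rs.T@(s['position']-o), (Rs.T@s['tool_rot'][:,2]))
E
```

```text
time_s: 26.05
position: [0.5409, 0.0262, 0.1334]
tool_rot: [[-0.904, -0.001, 0.427], [-0.001, 1.0, 0.0], [-0.427, -0.0, -0.904]]
ft_force: [-0.0, 0.5, -0.5]
grip_width: 0.0628
tcp [ 0.01612672 -0.00023484  0.13406713] [ 3.83698366e-02  4.17297432e-05 -9.99263606e-01]
```

View pics/s23.png

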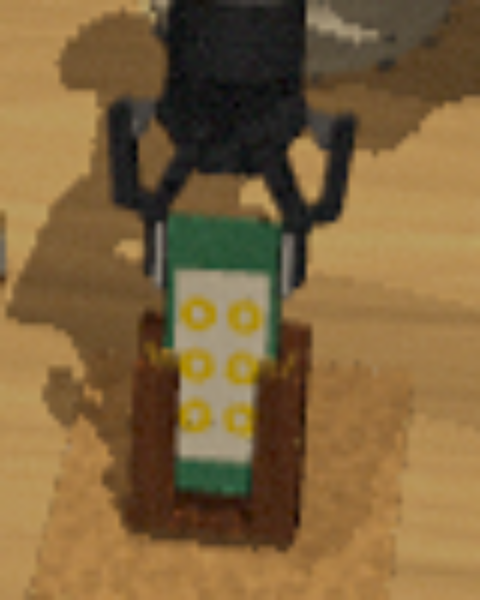

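```bash
python3 -m pendant '[55,0.004,0,0.08,0,0,0,55,0.004,0,0.07,0,0,0,55,0,0,0,0,0,0]'; python3 -m pendant '[70,0,0,0,0,0,0,80,0,0,0,0,0,0,85,0,0,0,0,0,0,85,0,0,0,0,0,0,85,0,0,0,0,0,0,85,0,0,0,0,0,0]'; python3 - <<'E'
from t2 import *
d,R,t=cam('scene')
cv2.imwrite('pics/s24.png',cv2.resize(d['frame'][150:250,210:290,::-1],None,fx=6,fy=6))
d,R,t=cam('wrist');save(d,'w24')
E
```

```text
time_s: 26.4
position: [0.5438, 0.0262, 0.1264]
tool_rot: [[-0.904, -0.001, 0.427], [-0.001, 1.0, 0.0], [-0.427, -0.0, -0.904]]
ft_force: [-0.6, 0.7, 0.1]
grip_width: 0.0628
time_s: 27.0
position: [0.5438, 0.0261, 0.127]
tool_rot: [[-0.904, -0.001, 0.428], [-0.001, 1.0, -0.0], [-0.428, -0.0, -0.904]]
ft_force: [0.1, -0.7, -0.2]
grip_width: 0.0854
```

View pics/s24.png

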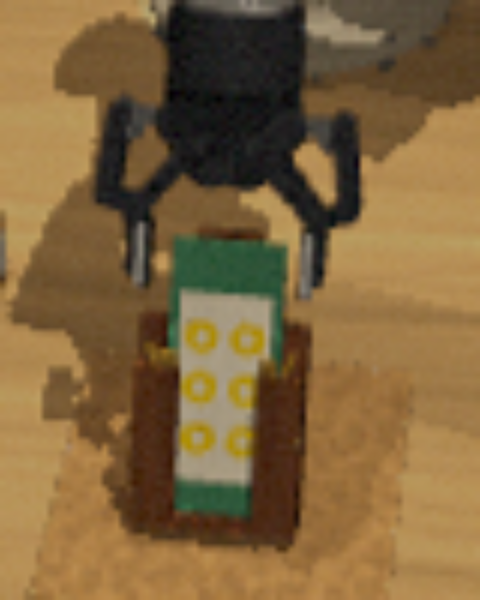

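View pics/w24.png

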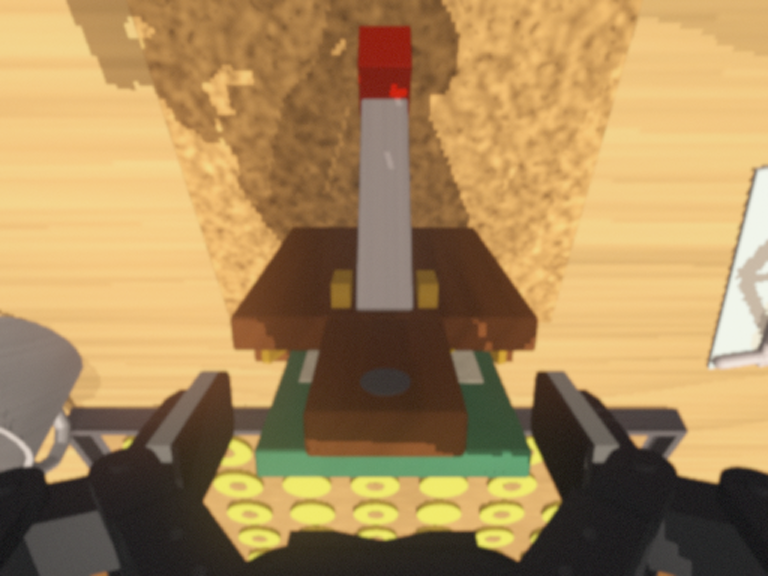

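The card slid down and its top edge (393,462) is about level with the neck top. Withdrawing and measuring.

```bash
python3 -m pendant '[85,0,0,-0.3,0,0,0,85,0,0,-0.6,0,0,0,85,0,0,-0.8,0,0,0,85,0,0,-0.8,0,0,0,85,0,0,0,0,0,0,85,0,0,0,0,0,0,85,0,0,0,0,0,0]'; python3 - <<'E'
from t2 import *
d,R,t=cam('wrist');save(d,'w25');W=cloud(d,R,t);L=(W-o)@Rs;h=cv2.cvtColor(d['frame'],cv2.COLOR_RGB2HSV).astype(int)
g=(h[...,0]>50)&(h[...,0]<95)&(h[...,1]>80)&(abs(L[...,1])<.05)&(L[...,2]>.1)&(L[...,2]<.2)&(L[...,0]>.0)&(L[...,0]<.05)
q=L[g];print('card',len(q),np.percentile(q,[1,50,99],axis=0).round(4).tolist())
top=q[q[:,2]>.164];print('top y',top[:,1].min(),top[:,1].max(),'x',np.percentile(top[:,0],[2,98]),'z',np.median(top[:,2]))
wood=(h[...,1]>90)&(h[...,2]<130)
k=wood&(abs(L[...,1])<.017)&(abs(L[...,0]-.006)<.009)&(L[...,2]>.15)&(L[...,2]<.18);print('neck top z',np.percentile(L[k][:,2],[95,99]), 'y',L[k][:,1].min(),L[k][:,1].max())
b=wood&(abs(L[...,1])<.06)&(L[...,2]>.02)&(L[...,2]<.165)&(abs(L[...,0])<.005);qq=L[b];pf=np.polyfit(qq[:,2],qq[:,0],1);print('back slope',np.degrees(pf[0]),np.polyval(pf,.1))
red=((h[...,0]<6)|(h[...,0]>174))&(h[...,1]>170)&(abs(W[...,1]-.026)<.04)&(W[...,0]<.56);print('foot world',np.percentile(W[red],[2,50,98],axis=0).round(3).tolist())
d,R,t=cam('scene');W=cloud(d,R,t)
cv2.imwrite('pics/s25.png',cv2.resize(d['frame'][150:250,210:290,::-1],None,fx=6,fy=6));save(d,'s25f')
L=(W-o)@Rs;h=cv2.cvtColor(d['frame'],cv2.COLOR_RGB2HSV).astype(int)
m=(abs(L[...,1])<.017)&(L[...,2]>.02)&(L[...,2]<.165)&(L[...,0]>.012)&(L[...,0]<.03);q=L[m];pf=np.polyfit(q[:,2],q[:,0],1);print('card front x',np.polyval(pf,[.02,.1,.16]),'slope deg',np.degrees(pf[0]),'n',len(q))
g=(h[...,0]>50)&(h[...,0]<95)&(h[...,1]>80)&(abs(L[...,1])<.05)&(L[...,2]>-.02)&(L[...,2]<.2);q=L[g];print('green z ext',np.percentile(q[:,2],[0,1,99,100]),'y',np.percentile(q[:,1],[1,99]))
E
```

```text
time_s: 27.8
position: [0.4902, 0.0262, 0.2389]
tool_rot: [[-0.905, -0.001, 0.426], [-0.001, 1.0, 0.0], [-0.426, -0.0, -0.905]]
ft_force: [0.2, 0.7, 0.8]
grip_width: 0.085
card 649 [[0.012, -0.0279, 0.168], [0.0156, 0.0039, 0.1695], [0.0188, 0.0319, 0.1709]]
top y -0.028642007813295227 0.03230276075059806 x [0.012108   0.01860629] z 0.16945117003767507
neck top z [0.17341443 0.17391121] y -0.01699277741331244 0.01694360060654576
back slope 0.5028910677745182 -0.0001650285622617917
foot world [[0.477, 0.018, 0.018], [0.484, 0.026, 0.031], [0.497, 0.035, 0.035]]
card front x [0.01880172 0.01904379 0.01922535] slope deg 0.17337606087360483 n 399
green z ext [0.01092012 0.01151866 0.1704309  0.17217073] y [-0.02665665  0.03485952]
```

View pics/s25.png

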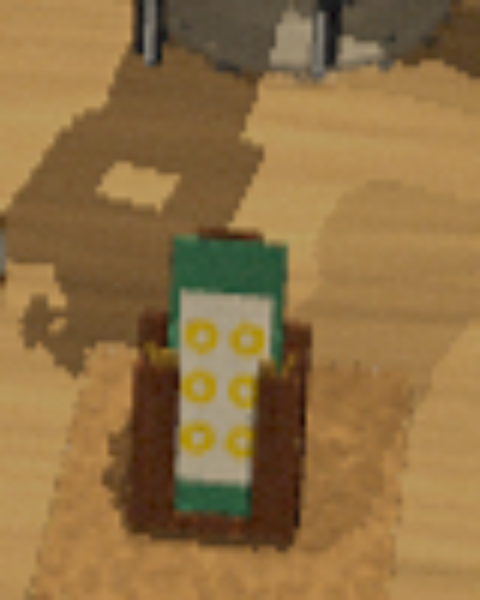

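View pics/w25.png

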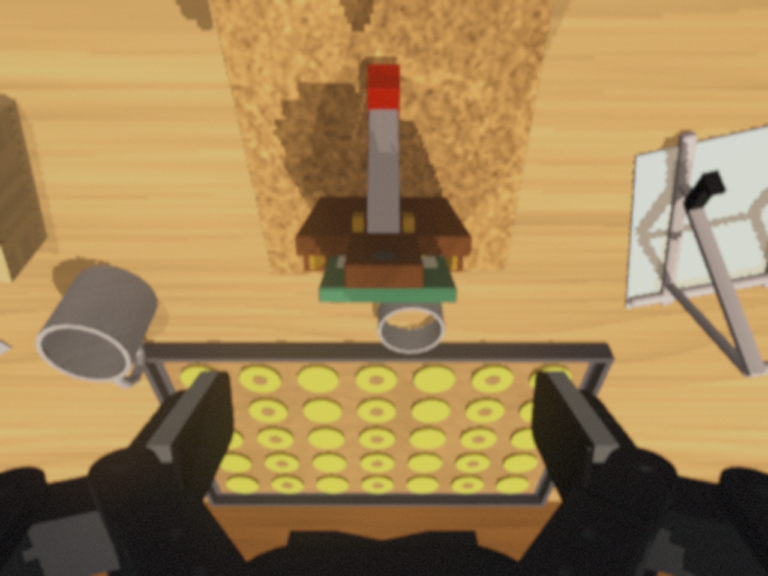

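View pics/s25f.png

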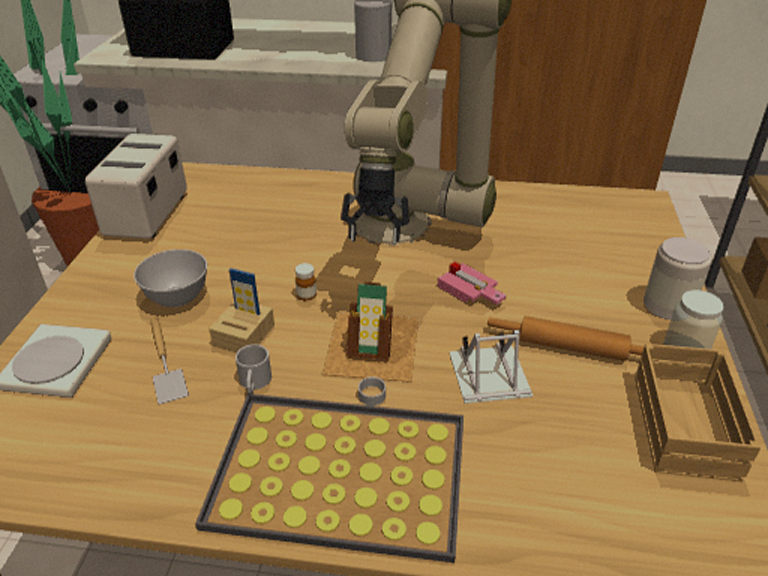

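All checks agree, so I'm handing in the job.

```bash
python3 -c "
from rig import *
print(close_job())"
```

```text
the job is handed in; nothing more can be done
None
```

The stand is on the cork mat on its open kickstand with the green card seated in its pocket. I handed the job in at about 28 s of the 69 s allowed. No verdict came back, so what follows is from my own measurements.

**What I did:** I pinched the kickstand's red foot and swung it out to about 0.8 rad. I then lifted the stand out of the rack by its neck and set it on the mat. The green card went into the pocket with its last 8 mm or so falling under its own weight, and I backed the gripper clear.

**What went wrong on the way:** my first try at inserting the card caught at the pocket mouth. The wrist force reached about 61 N (limit 120 N), the stand tipped forward about 4°, and the card slipped about 8 mm in the grip. I backed out and the stand settled back down. The second try, closer to the board, went in with no contact force above sensor noise.

**Last checks:**
- **Stand:** it leans about 23° on its own, with the bottom edge and the kickstand foot both on the mat.
- **Card:** it sits about 3 to 4 mm below the neck top, which puts it on the ledge within about 1 mm. It is about 2 mm off centre, and its angle to the board is well under 1°.
- **Surroundings:** the blue card and the other kitchen things look unmoved in the final picture, though I did not measure them. The gripper is open and clear of everything.
- **Disagreement:** repeated camera fits of the stand's position differed by 1 to 2 mm, which is within the stated calibration accuracy.

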